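Sort the bench samples and stack the vial bin over the pot bin

TASK

Sort the mixed samples on the lab bench: stand the loose specimen pot in the bin that already holds a pot, lay the slide mailer flat in the empty bay of the slide tray, and stand the two glass vials in the empty bin, which has to finish on top of the pot bin, turned half a turn against it so that it sits level on the ledges instead of nesting down onto the pots. The pots and vials finish upright on the floors of their bins. Leave the dropper bottle and the stain jar where they stand.

Things in the scene. Friction and masses are not known exactly. Their poses are not given: they have to be found in the camera images.
- bin_lower: pot bin (a pot stands in it at the start), loose on the bench. Grey plastic, mm: 180 (x) x 154 (y) over the rim, 72 high, origin centre of underside. Front (-x) wall dips to 32. Rim bead 10 wide, z 58-72, its middle at y +-72 (sides) and x 85 (back): pinch it to lift. Floor 4 thick, free over x -70..50, y -57..57. Flat ledges inside at z 58: front corners 20 x 20, back middle 20 x 58
- bin_upper: empty bin, same make, size and frame as bin_lower, loose, 0.3 kg, starts on the bench facing as bin_lower does within 0.6 rad. Underside 146 x 120 mm, mouth of a bin 160 x 134. Underside is notched so that facing alike it slips past the ledges and nests; turned half a turn and centred it rests on bin_lower's ledges, underside 58 mm above bin_lower's, with about 4 mm of play
- slide_tray: shallow aluminium slide tray fixed on the bench, 130 (x) x 174 (y) x 14 mm high, walls and divider 4 mm, floor 4 mm, origin at the centre of its underside. A divider along x at y = 0 makes two bays, each 122 x 81 mm: the one at -y (middle at y = -43 mm) holds three glass slides lying flat, the one at +y (middle at y = +43 mm) is empty.
- pot: loose white plastic specimen pot with screw lid, 42 mm high, body 40 mm and lid 44 mm in diameter (lid from 31 to 42 mm up), about 50 g, stands upright on the bench; origin at the centre of its underside, z up
- pot_in_bin: an equal specimen pot that already stands in the pot bin, to one side (y about -30 mm in the bin's frame, x within 10 mm of the middle); origin at the centre of its underside
- vial_a: amber glass sample vial with white cap, 50 mm high, body 24 mm in diameter up to 34 mm, cap 19 mm, about 35 g, stands upright on the bench; origin at the centre of its underside, z up
- vial_b: second amber glass vial, the same as vial_a; the two are interchangeable
- mailer: white plastic slide mailer (flat closed box), 86 (x, long) x 34 (y) x 22 mm high with a small latch tab at +x, about 45 g, lies flat; origin at the centre of its underside
- oil_bottle: bystander: white dropper bottle of immersion oil, 26 mm in diameter, 78 mm high with a thin black-collared nozzle, stands loose among the samples; origin at the centre of its underside
- stain_jar: bystander: wide amber glass jar with black lid, 54 mm in diameter, 66 mm high, stands loose among the samples; origin at the centre of its underside
Things that resemble listed ones, but are neither listed nor needed, are in the scene too. Leave any pink or purple look-alike of the bin_upper alone.

How it is judged (in metres and radians):
At the end, for the whole second after the job is handed in: Both pots stand in the pot bin; mailer flat in the +y tray bay; other bin on the pot bin, half a turn round (0.15 rad), centres within 10 mm, level (0.05 rad), underside 54-62 mm above the lower one; both vials stand in it. Pots, vials within 0.15 rad of upright, on the floors; all at rest (x of pot in the frame of bin_lower between -0.07 and 0.07 m and y of pot in the frame of bin_lower between -0.06 and 0.06 m and z of pot in the frame of bin_lower between 0 and 0.01 m and angle between each of pot, pot_in_bin, mailer, vial_a, vial_b's own z axis and vertical below 0.15 rad and linear speed of each of pot, pot_in_bin, mailer, bin_upper, bin_lower, vial_a, vial_b below 0.02 m/s and x of pot_in_bin in the frame of bin_lower between -0.07 and 0.07 m and y of pot_in_bin in the frame of bin_lower between -0.06 and 0.06 m and z of pot_in_bin in the frame of bin_lower between 0 and 0.01 m and x of mailer in the frame of slide_tray between -0.065 and 0.065 m and y of mailer in the frame of slide_tray between 0 and 0.087 m and z of mailer in the frame of slide_tray between 0 and 0.01 m and horizontal distance between bin_upper and bin_lower below 0.01 m and z of bin_upper in the frame of bin_lower between 0.054 and 0.062 m and angle between the x axis of bin_upper and the x axis of bin_lower, either way round below 0.15 rad and angle between each of bin_upper, bin_lower's own z axis and vertical below 0.05 rad and x of vial_a in the frame of bin_upper between -0.07 and 0.07 m and y of vial_a in the frame of bin_upper between -0.06 and 0.06 m and z of vial_a in the frame of bin_upper between 0 and 0.01 m and x of vial_b in the frame of bin_upper between -0.07 and 0.07 m and y of vial_b in the frame of bin_upper between -0.06 and 0.06 m and z of vial_b in the frame of bin_upper between 0 and 0.01 m); the robot touches nothing.
It fails at once if the dropper bottle is shifted by more than 25 mm or knocked over (distance of oil_bottle from where it was at the start of the episode above 0.025 m or angle between oil_bottle's own z axis and vertical above 0.6 rad).
It fails at once if the stain jar is shifted by more than 25 mm or knocked over (distance of stain_jar from where it was at the start of the episode above 0.025 m or angle between stain_jar's own z axis and vertical above 0.6 rad).
It also fails if it takes over 141 s, if anything falls off the work surface, if the arm or the gripper's body presses on something with over 40 N, if the wrist force passes 120 N, or if a joint passes its speed limit or range.

ROBOT

A 6-joint arm with a two-finger parallel gripper is mounted at the origin on the work surface. World frame = base frame: x ahead of the robot, y to its left, z up, the work surface at z = 0. Lengths are in mm, angles in rad, forces in N, time in s.
With the tool pointing down it reaches from about 275 to 825 mm from the base axis. Payload 5.2 kg.
Tool frame: the origin (TCP) lies midway between the tips of the shut fingers; the grasp point (between the pads) lies behind it (arm.hold_point_z is the z of the grasp point in the tool frame, in mm); z points along the fingers, y is the line along which they close (so a half turn about z gives the same grasp; the last joint's range is limited). The gripper opens to 93 mm and grips with 3 to 60 N. Pads are 15 mm wide; open, the fingers measure 128 mm over their backs; the gripper's body (75 mm by 188 mm) begins 65 mm behind the grasp point.
Start: joints at [0.94, 0.259, 1.535, -0, 1.348, -0.203], TCP at [228.158, 500.449, 218.653] pointing down, gripper open.
Joint ranges: [-3.14, 3.14], [-0.91, 2.08], [0.19, 2.58], [-1.22, 4.36], [0.22, 2.71], [-3.12, 3.12]. Speed limits (rad/s): [2.57, 2.57, 3.14, 3.14, 3.14, 3.14].

INTERFACE

Orientations are given as a unit quaternion [x, y, z, w].
In Python, from station import telemetry, vision, workorder, arm gives the robot as it stands.
- The arm moves only by the tool jog_arm, never from a script. Its argument "series" is a list of rows, each a list of 6 numbers: the shift along the tool's x, y, z in cm, then the turn, a rotation vector about the tool's x, y, z in rad. In form: [[x, y, z, rx, ry, rz], ...]. A call has 1 to 8 rows; each row shifts and turns the commanded pose from where the row before left it, along the tool's axes as they then stand; what a row does not reach is not made up. A row lasts 1/12 s, in which the tool goes at most 41.7 mm and 7.16 degrees, less where a joint would pass 70% of its speed; a pose out of reach is approached as far as the arm can. A call is refused whole if a number of a shift passes 4.17 or a number of a turn 0.125, either way. A call with a gripper value outside its range is refused whole. "grip" is the gripper command: -1 is fully open, 1 is shut, values between are in proportion, set as the call begins (left out, the last holds). The fingers move at their own pace and stop on an object; "grip_force" is the grip in N (left out, the last holds). Time passes only in rows, so rows that do not move let the fingers close. It gives the time, the measured TCP pose, the force, the opening and the grip force at its end, in the units of the state.
- telemetry.get_obs(): the state, without advancing time (a new reading comes with each control period).
- vision.capture(name): name is "side" or "top" or "wrist"; returns the picture (384x512x3 uint8, red, green, blue); there is no depth.
- vision.camera_params(name): a dict with "K" (3x3 intrinsics, pixels), "rvec" (rotation vector, rad) and "tvec" (3), from world to camera coordinates, as OpenCV has them. Camera axes: x right, y down, z forward; pixel columns grow to the right and rows downward; lengths in mm; the calibration is good to about 2 mm. A picture is of the moment at which its call begins: read the wrist's pose just before it. camera_params takes no time and is no camera call; for the wrist camera it gives the pose at the moment of the call.
- workorder.job_done(): hands the job in; it is judged then, once.
The state is a dict: "t": time; "joint_pos": joint angles; "joint_velocities": joint speeds; "effort": joint torques, N m; "tcp_pos": TCP position; "ee_rot": TCP orientation; "wrist_force": force on the tool from outside, world axes, zero at the start; "moment": the same for the moment, N m; "finger_gap": finger opening in mm; "grip_force": force on a finger pad.
Only numpy, scipy, OpenCV 4.12 (cv2) and the standard library are available. Lean on these libraries where they do the work, as an engineer would, in place of code of your own. Each camera call takes 0.05 s, during which the arm holds its last target. There are 200 camera calls.

## Working session

There is one attempt and no reset: what is moved stays moved. The work goes in short steps, Python scripts to look and compute and a tool call to move; the robot and the scene stay as the last step left them, time stands still between calls to the robot, and variables do not carry over. Pictures are saved under pics/ and viewed, at most 14 in all, crops included, and the job is handed in when it is done.

Besides the shell and the picture viewer there is one more tool, called as a command line: name --pt "numbers of a row" for each row, then --argument value for the rest. jog_arm: Moves the arm, as the interface text tells. Its arguments: {"type":"object","properties":{"series":{"type":"array","items":{"type":"array","items":{"type":"number"}}},"grip":{"type":"number"},"grip_force":{"type":"number"}},"required":["series"]}

```bash
mkdir -p pics; ls
python3 - <<'E'
from station import telemetry, vision, workorder, arm
import cv2,numpy as np
print(telemetry.get_obs()); print(arm.hold_point_z,[a for a in dir(arm) if a[0]!='_'])
for n in ["top","side"]:
    im=vision.capture(n); cv2.imwrite(f"pics/{n}0.png",im[:,:,::-1])
    print(vision.camera_params(n))
    np.save(f"pics/{n}0.npy",im)
E
python3 -c "
import cv2
for n in ['top','side']:
    i=cv2.imread(f'pics/{n}0.png');cv2.imwrite(f'pics/{n}0b.png',cv2.resize(i,(800,600),interpolation=cv2.INTER_CUBIC))"
```

```text
pics
{'t': 0.0, 'joint_pos': array([ 9.40196720e-01,  2.59319167e-01,  1.53610887e+00,  2.09781675e-05,
        1.34804827e+00, -2.02777077e-01]), 'joint_velocities': array([ 0.00141184, -0.00248635, -0.00107306, -0.00116061,  0.00121843,
        0.00053115]), 'effort': array([-1.47634641e-03, -4.37313080e+01, -2.84000587e+01,  7.17365462e-02,
        4.12887731e-02, -1.90434739e-04]), 'tcp_pos': array([227.80170344, 499.97026613, 217.82023098]), 'ee_rot': array([ 2.12285813e-01,  9.77207167e-01, -8.57098282e-04, -3.90541893e-04]), 'wrist_force': array([ 0.11102791, -0.49482901,  0.326513  ]), 'moment': array([-0.00755527,  0.06256166,  0.0151535 ]), 'grip_force': 0.0, 'finger_gap': 92.92133839162697}
-18.8 ['Unreachable', 'hold_point_z']
{'K': array([[375.66980872,   0.        , 255.51344971],
       [  0.        , 375.66980872, 192.42873794],
       [  0.        ,   0.        ,   1.        ]]), 'rvec': array([ 2.04130833, -2.18695544,  0.21966894]), 'tvec': array([-171.06155581,  492.14910532, 1214.36153594])}
{'K': array([[417.01079259,   0.        , 254.25046908],
       [  0.        , 417.01079259, 189.93484841],
       [  0.        ,   0.        ,   1.        ]]), 'rvec': array([ 2.13001342, -0.35276611,  0.20613335]), 'tvec': array([-513.74780453,   29.21446194, 1304.78949354])}
```

View pics/top0b.png

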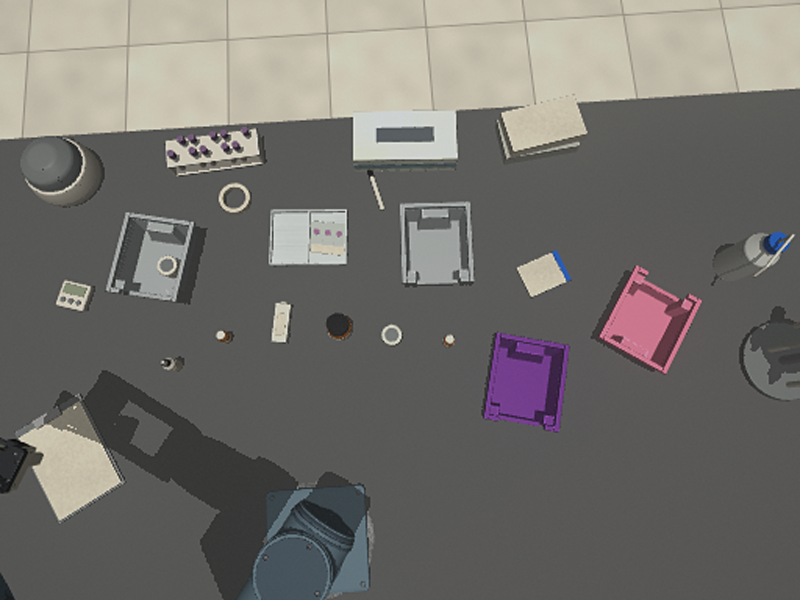

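View pics/side0b.png

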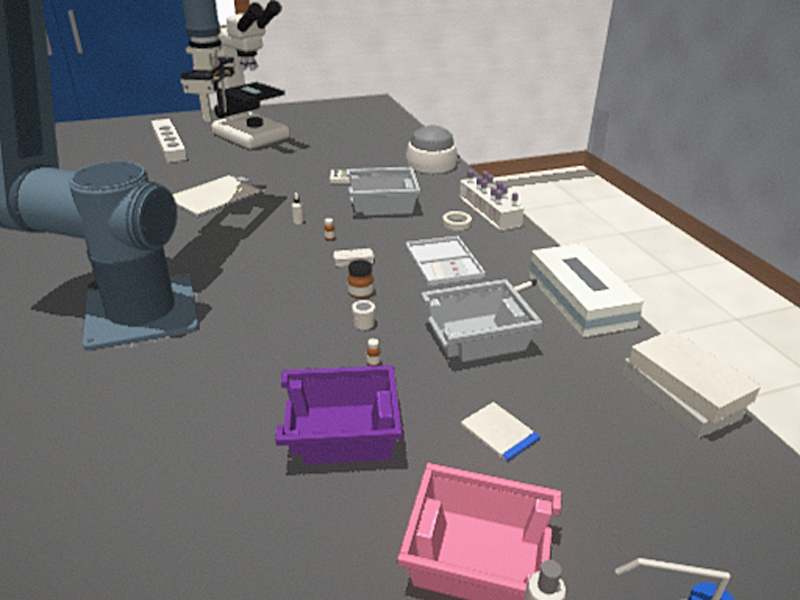

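The top view (800x600 scale) shows:
- pot bin (150,258), with a pot in it at (167,266)
- empty grey bin (437,244)
- tray (308,237), empty bay on the left (+y)
- mailer (282,322), loose pot (391,335), vials (223,336) and (449,340)
- bystanders: stain jar (338,326), dropper bottle (172,363)

Look-alikes to check:
- **Bins:** purple (526,382) and pink (650,320) are excluded. The grey bin at (437,244) is `bin_upper`.
- **White ring (234,197):** a flat tape roll, not a pot.
- **Mailer:** the block at (73,295) is a timer, and (545,275) is a notebook. The mailer is (282,322).

```bash
cat > h.py <<'E'
import numpy as np, cv2
from station import telemetry, vision, arm
from scipy.spatial.transform import Rotation as R
def cast(cp,px,z):
    px=np.atleast_2d(px).astype(float)
    Rm=cv2.Rodrigues(np.array(cp["rvec"]))[0]; C=-Rm.T@cp["tvec"]
    d=np.c_[px,np.ones(len(px))]@np.linalg.inv(cp["K"]).T@Rm
    return C+d*((z-C[2])/d[:,2])[:,None]
def grab(n,tag):
    cp=vision.camera_params(n); im=vision.capture(n)
    np.save(f"pics/{tag}.npy",im); np.save(f"pics/{tag}_cp.npy",cp,allow_pickle=True)
    cv2.imwrite(f"pics/{tag}.png",cv2.resize(im[:,:,::-1],(800,600),interpolation=cv2.INTER_CUBIC)); return im,cp
def load(tag): return np.load(f"pics/{tag}.npy"),np.load(f"pics/{tag}_cp.npy",allow_pickle=True).item()
def blobs(mask,roi,n=1,amin=8):
    x0,y0,x1,y1=roi; m=np.zeros_like(mask,np.uint8); m[y0:y1,x0:x1]=mask[y0:y1,x0:x1]
    c,_=cv2.findContours(m,cv2.RETR_EXTERNAL,cv2.CHAIN_APPROX_NONE)
    return sorted([k for k in c if cv2.contourArea(k)>=amin],key=cv2.contourArea)[::-1][:n]
def pose():
    o=telemetry.get_obs(); r=R.from_quat(o["ee_rot"]); y=r.as_matrix()[:,1]
    return o,o["tcp_pos"],r,np.arctan2(y[1],y[0])
def go(p,phi=None):
    "tool-frame shift (cm) to p keeping attitude, turn about tool z (rad) to closing angle phi; tilt fix"
    o,t,r,ph=pose(); d=r.inv().apply(np.array(p)-t)/10
    s="shift cm %s"%np.round(d,2)
    if phi is not None:
        T=R.from_matrix(np.array([[-np.sin(phi),np.cos(phi),0],[np.cos(phi),np.sin(phi),0],[0,0,-1]]).T.reshape(3,3).T)
        y=np.array([np.cos(phi),np.sin(phi),0]); z=np.array([0,0,-1.]); x=np.cross(y,z)
        s+=" turn %s"%np.round((r.inv()*R.from_matrix(np.c_[x,y,z])).as_rotvec(),3)
    print(s,"now",np.round(t,1),"phi %.3f j6 %.2f"%(ph,o["joint_pos"][5]),"t %.1f"%o["t"])
E
python3 - <<'E'
from h import *
im=np.load("pics/top0.npy");cp=vision.camera_params("top")
hsv=cv2.cvtColor(im,cv2.COLOR_RGB2HSV);V=hsv[...,2];S=hsv[...,1]
s=512/800
def roi(x,y,w,h): return [int((x-w)*s),int((y-h)*s),int((x+w)*s),int((y+h)*s)]
def show(n,c,z,box=False):
    if not c: print(n,"none");return
    c=c[0]; (u,v),sz,a=cv2.minAreaRect(c)
    P=cast(cp,(u,v),z)[0]; b=cast(cp,cv2.boxPoints(((u,v),sz,a)),z)
    e1=b[1]-b[0];e2=b[2]-b[1]
    print(n,P[:2].round(),"sides",np.linalg.norm(e1).round(),np.linalg.norm(e2).round(),"ang",np.arctan2(e1[1],e1[0]).round(3),"area",cv2.contourArea(c))
br=V>150
show("pot",blobs(br,roi(391,335,20,20)),42)
show("potin",blobs(V>185,roi(167,266,16,16)),46)
show("mailer",blobs(br,roi(282,322,20,28)),22)
show("tray",blobs(V>130,roi(308,237,48,36)),14)
show("vcapA",blobs(br,roi(223,336,14,14)),50)
show("vcapB",blobs(br,roi(449,340,14,14)),50)
show("lower",blobs(V>100,roi(150,258,52,52)),72)
show("upper",blobs(V>100,roi(437,244,50,50)),72)
show("oil",blobs(br,roi(172,363,20,14)),40)
show("jar",blobs((S>80)&(V>50),roi(338,326,24,24)),33)
go([400,0,300],1.57)
E
```

```text
pot [ 409. -181.] sides 40.0 41.0 ang -1.64 area 110.0
potin [596. 300.] sides 38.0 39.0 ang -0.793 area 95.5
mailer [457.  58.] sides 89.0 33.0 ang -0.148 area 205.0
tray [649.  -6.] sides 176.0 130.0 ang -1.641 area 1652.0
vcapA [432. 181.] sides 13.0 13.0 ang -1.64 area 15.0
vcapB [ 390. -304.] sides 17.0 14.0 ang -0.858 area 15.5
lower [610. 326.] sides 191.0 157.0 ang -0.196 area 1563.5
upper [ 597. -293.] sides 158.0 184.0 ang -1.609 area 2210.0
oil none
jar [427. -75.] sides 52.0 30.0 ang -0.982 area 19.5
shift cm [-36.41 -38.37  -8.16] turn [-0.002 -0.001 -0.427] now [227.9 500.  217.9] phi 1.143 j6 -0.20 t 0.1
```

Run:
```python
from h import *
go([440,58,260],1.42)
```

```text
shift cm [-37.64 -31.43  -4.17] turn [-0.002 -0.001 -0.277] now [227.9 500.  217.9] phi 1.143 j6 -0.20 t 0.1
```

jog_arm --pt "-2.69 -2.245 -0.3 0 0 0" --pt "-2.69 -2.245 -0.3 0 0 0" --pt "-2.69 -2.245 -0.3 0 0 0" --pt "-2.69 -2.245 -0.3 0 0 0" --pt "-2.69 -2.245 -0.3 0 0 0" --pt "-2.69 -2.245 -0.3 0 0 0" --pt "-2.69 -2.245 -0.3 0 0 0" --grip -1

```text
t: 0.68
tcp_pos: [334.3, 277.8, 239.5]
ee_rot: [0.212, 0.977, -0.0, -0.0]
wrist_force: [1.1, 0.2, -0.2]
finger_gap: 93.0
grip_force: 0.0
```

jog_arm --pt "-2.69 -2.245 -0.3 0 0 0" --pt "-2.69 -2.245 -0.3 0 0 0" --pt "-2.69 -2.245 -0.3 0 0 0" --pt "-2.69 -2.245 -0.3 0 0 0" --pt "-2.69 -2.245 -0.3 0 0 0" --pt "-2.69 -2.245 -0.3 0 0 0" --pt "-2.69 -2.245 -0.3 0 0 0"

```text
t: 1.27
tcp_pos: [440.6, 56.6, 260.6]
ee_rot: [0.212, 0.977, 0.0, -0.0]
wrist_force: [-0.1, 0.7, -0.1]
finger_gap: 92.9
grip_force: 0.0
```

jog_arm --pt "0 0 0 0 0 -0.09" --pt "0 0 0 0 0 -0.09" --pt "0 0 0 0 0 -0.097" --pt "0 0 0 0 0 0"

```text
t: 1.6
tcp_pos: [440.3, 57.8, 260.3]
ee_rot: [0.074, 0.997, 0.0, -0.0]
wrist_force: [0.3, -0.4, -0.6]
finger_gap: 92.7
grip_force: 0.0
```

Run:
```python
from h import *
o,t,r,ph=pose(); print(t,ph,o["t"])
im,cp=grab("wrist","w1")
Rm=cv2.Rodrigues(cp["rvec"])[0]; print("cam",(-Rm.T@cp["tvec"]).round(),"fwd",Rm[2].round(2),"right",Rm[0].round(2),cp["K"][0,0])
```

```text
[440.2522311   57.824561   260.25843915] 1.42237994214935 1.6
cam [357.  71. 426.] fwd [ 0.3  -0.04 -0.95] right [0.15 0.99 0.  ] 269.51343739490756
```

View pics/w1.png

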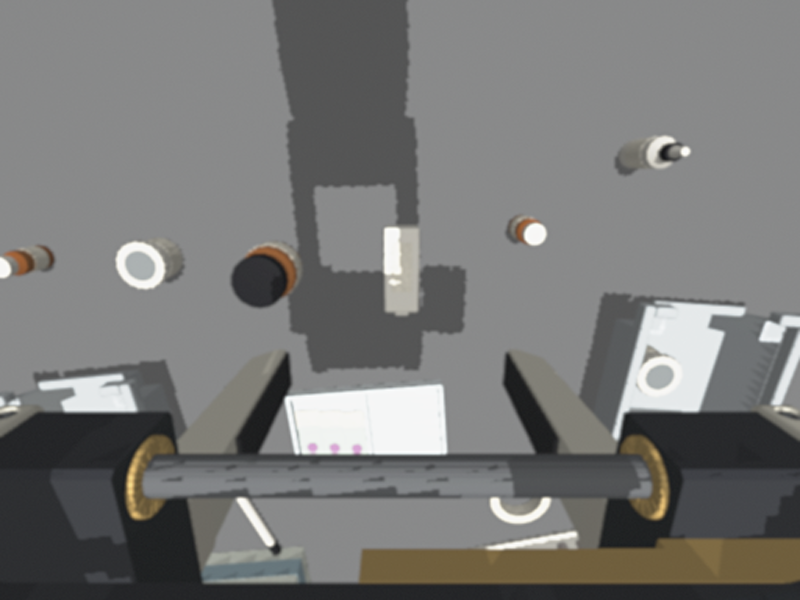

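The mailer is at (402,270), the loose pot at (140,265) and a vial cap at (534,234). The jar is at (262,280), the dropper bottle at (665,152), and the tray's near edge runs from (287,398) to (443,387).

Run:
```python
from h import *
im,cp=load("w1"); hsv=cv2.cvtColor(im,cv2.COLOR_RGB2HSV);V=hsv[...,2];s=.64
def rect(n,mask,x0,y0,x1,y1,z):
    for c in blobs(mask,[int(k*s) for k in (x0,y0,x1,y1)]):
        r=cv2.minAreaRect(c); b=cast(cp,cv2.boxPoints(r),z); e=[b[1]-b[0],b[2]-b[1]]
        print(n,cast(cp,r[0],z)[0][:2].round(1),[ (np.linalg.norm(k).round(1),np.arctan2(k[1],k[0]).round(3)) for k in e],"px",np.array(r[0])/s)
print(V[int(290*s),int(402*s)],V[int(290*s),int(370*s)],V[150,150])
rect("mailer",V>150,375,215,430,325,22)
rect("vial cap",V>200,515,215,550,250,50)
rect("pot lid",V>200,110,235,172,295,42)
c=blobs(V>165,[int(k*s) for k in (280,375,460,455)])[0][:,0]
for k in (c[:,0]+c[:,1],c[:,1]-c[:,0]): 
    p=c[k.argmin()]; print("tray near corner",p/s,cast(cp,p,14)[0].round(1))
```

```text
181 84 138
mailer [455.4  60.7] [(np.float64(34.3), np.float64(1.422)), (np.float64(88.8), np.float64(-0.133))] px [400.78125 270.3125 ]
vial cap [433.  185.2] [(np.float64(18.0), np.float64(1.422)), (np.float64(18.3), np.float64(-0.043))] px [535.15625 233.59375]
pot lid [ 409.2 -178.9] [(np.float64(42.9), np.float64(2.123)), (np.float64(43.3), np.float64(0.535))] px [139.84376192 264.84375   ]
tray near corner [287.5    395.3125] [579.5 -84.2  14. ]
tray near corner [442.1875 384.375 ] [591.4  86.8  14. ]
```

jog_arm --pt "-0.7 0.24 3.9 0 0 0" --pt "-0.7 0.24 3.9 0 0 0" --pt "0 0 3.9 0 0 0" --pt "0 0 3.9 0 0 0" --pt "0 0 3.9 0 0 0" --pt "0 0 3.5 0 0 0" --pt "0 0 2.0 0 0 0" --pt "0 0 0.4 0 0 0"

```text
t: 2.32
tcp_pos: [451.7, 61.5, 3.2]
ee_rot: [0.077, 0.997, 0.0, -0.004]
wrist_force: [0.0, -0.3, 0.3]
finger_gap: 93.2
grip_force: 0.0
```

jog_arm --pt "0 0 0 0 0 0" --pt "0 0 0 0 0 0" --pt "0 0 0 0 0 0" --pt "0 0 0 0 0 0" --pt "0 0 0 0 0 0" --pt "0 0 0 0 0 0" --pt "0 0 0 0 0 0" --grip 1 --grip_force 20

```text
t: 2.9
tcp_pos: [455.4, 60.8, 7.3]
ee_rot: [0.075, 0.997, -0.0, 0.001]
wrist_force: [-0.2, 0.8, -0.1]
finger_gap: 50.8
grip_force: 0.0
```

Run:
```python
from h import *
go([653,39,100],1.50)
```

```text
shift cm [-19.87   0.81  -9.24] turn [-0.     0.001 -0.08 ] now [455.4  60.8   7.3] phi 1.420 j6 -1.53 t 2.9
```

jog_arm --pt "0 0 0 0 0 0" --pt "0 0 0 0 0 0" --pt "0 0 0 0 0 0" --pt "0 0 0 0 0 0" --pt "0 0 0 0 0 0" --pt "0 0 -2 0 0 0" --pt "0 0 -3 0 0 0" --pt "0 0 -3 0 0 0"

```text
t: 3.57
tcp_pos: [453.7, 61.0, 86.6]
ee_rot: [0.075, 0.997, 0.0, -0.002]
wrist_force: [1.0, 0.3, -1.0]
finger_gap: 33.8
grip_force: 20.0
```

jog_arm --pt "-3.3 0.13 0 0 0 0" --pt "-3.3 0.13 0 0 0 0" --pt "-3.3 0.13 0 0 0 0" --pt "-3.3 0.13 0 0 0 0" --pt "-3.3 0.13 0 0 0 0" --pt "-3.3 0.13 0 0 0 0" --pt "0 0 0 0 0 -0.08" --pt "0 0 0 0 0 0"

```text
t: 4.23
tcp_pos: [652.9, 38.4, 85.3]
ee_rot: [0.034, 0.999, 0.0, -0.001]
wrist_force: [-0.5, 0.1, -0.5]
finger_gap: 33.5
grip_force: 20.0
```

Run:
```python
from h import *
im,cp=grab("wrist","w2"); go([653,39,11.5],1.50)
```

```text
shift cm [-0.16  0.03  7.39] turn [ 0.    -0.002 -0.001] now [651.5  38.8  85.4] phi 1.499 j6 -1.61 t 4.3
```

View pics/w2.png

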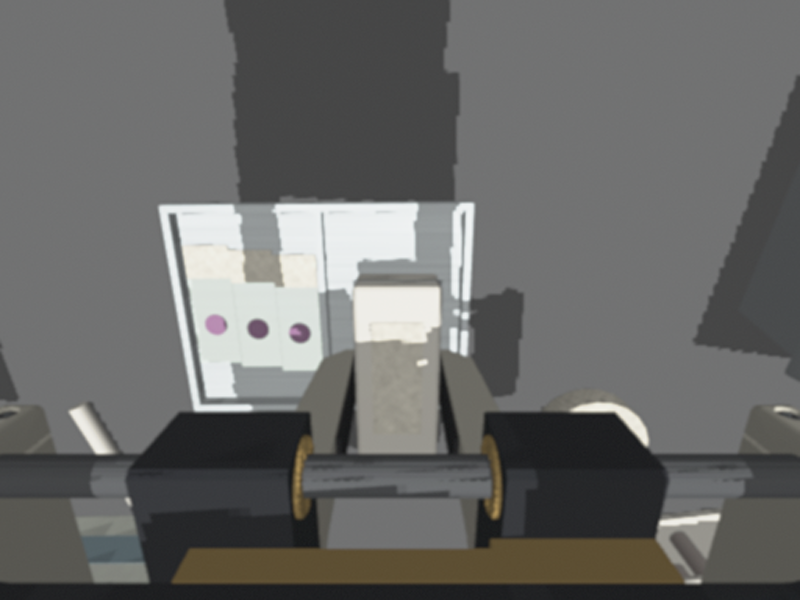

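The mailer is held square over the +y bay (bay spans px 322–473, mailer 355–440). I'll lower it now.

jog_arm --pt "-0.16 0.03 2.5 0 0 0" --pt "0 0 2.5 0 0 0" --pt "0 0 1.5 0 0 0" --pt "0 0 0.6 0 0 0" --pt "0 0 0.3 0 0 0" --pt "0 0 0 0 0 0" --pt "0 0 0 0 0 0"

```text
t: 4.87
tcp_pos: [654.0, 39.0, 13.9]
ee_rot: [0.036, 0.999, -0.0, 0.001]
wrist_force: [1.5, -0.4, -0.9]
finger_gap: 34.0
grip_force: 20.0
```

jog_arm --pt "0 0 0 0 0 0" --pt "0 0 0 0 0 0" --pt "0 0 0 0 0 0" --pt "0 0 -0.5 0 0 0" --pt "0 0 -2 0 0 0" --pt "0 0 -4 0 0 0" --pt "0 0 -4 0 0 0" --pt "0 0 -4 0 0 0" --grip 0.1

```text
t: 5.53
tcp_pos: [653.0, 39.1, 159.5]
ee_rot: [0.035, 0.999, 0.0, -0.0]
wrist_force: [0.8, 0.3, 0.1]
finger_gap: 42.0
grip_force: 0.0
```

Run:
```python
from h import *
go([409,-179,200],-0.2);go([409,-179,200],1.5)
```

```text
shift cm [ 22.8  -23.48  -4.04] turn [-1.0e-03 -1.0e-03  1.7e+00] now [653.   39.1 159.5] phi 1.500 j6 -1.61 t 5.5
shift cm [ 22.8  -23.48  -4.04] turn [ 0.    -0.001 -0.   ] now [653.   39.1 159.5] phi 1.500 j6 -1.61 t 5.5
```

jog_arm --pt "2.53 -2.61 -0.45 0 0 0" --pt "2.53 -2.61 -0.45 0 0 0" --pt "2.53 -2.61 -0.45 0 0 0" --pt "2.53 -2.61 -0.45 0 0 0" --pt "2.53 -2.61 -0.45 0 0 0" --pt "2.53 -2.61 -0.45 0 0 0" --pt "2.53 -2.61 -0.45 0 0 0" --pt "2.53 -2.61 -0.45 0 0 0" --grip -1

```text
t: 6.2
tcp_pos: [435.5, -155.7, 194.6]
ee_rot: [0.035, 0.999, -0.0, 0.001]
wrist_force: [0.6, -1.1, -0.2]
finger_gap: 89.9
grip_force: 0.0
```

jog_arm --pt "2.53 -2.61 -0.45 0 0 0.1" --pt "0 0 0 0 0 0.12" --pt "0 0 0 0 0 0.12" --pt "0 0 0 0 0 0.12" --pt "0 0 0 0 0 0.12" --pt "0 0 0 0 0 0.12" --pt "0 0 0 0 0 0.12" --pt "0 0 0 0 0 0.12"

```text
t: 6.87
tcp_pos: [409.8, -179.2, 198.8]
ee_rot: [0.487, 0.873, -0.0, 0.0]
wrist_force: [0.8, -0.1, 0.2]
finger_gap: 92.9
grip_force: 0.0
```

jog_arm --pt "0 0 0 0 0 0.12" --pt "0 0 0 0 0 0.12" --pt "0 0 0 0 0 0.12" --pt "0 0 0 0 0 0.12" --pt "0 0 0 0 0 0.12" --pt "0 0 0 0 0 0.12" --pt "0 0 0 0 0 0.04" --pt "0 0 0 0 0 0"

```text
t: 7.53
tcp_pos: [409.8, -179.2, 198.8]
ee_rot: [0.775, 0.632, 0.0, 0.0]
wrist_force: [0.4, -0.2, 0.7]
finger_gap: 92.7
grip_force: 0.0
```

Run:
```python
from h import *
im,cp=grab("wrist","w3"); go([409,-180,17],-0.2)
```

```text
shift cm [-0.09 -0.08 18.17] turn [0.001 0.    0.001] now [ 409.8 -179.2  198.7] phi -0.199 j6 -0.46 t 7.6
```

View pics/w3.png

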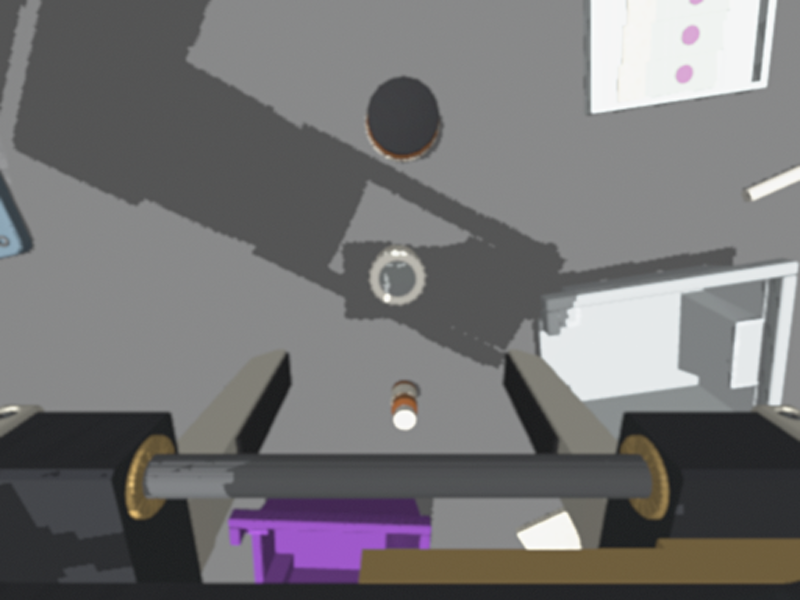

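The pot is centred at (397,276), ready to grasp. The jar is clear at (403,118), and the second vial cap shows at (404,419).

jog_arm --pt "-0.09 -0.08 4 0 0 0" --pt "0 0 4 0 0 0" --pt "0 0 4 0 0 0" --pt "0 0 3.5 0 0 0" --pt "0 0 2 0 0 0" --pt "0 0 0.67 0 0 0" --pt "0 0 0 0 0 0"

```text
t: 8.17
tcp_pos: [407.9, -179.2, 15.3]
ee_rot: [0.774, 0.633, -0.0, -0.002]
wrist_force: [-0.4, -1.3, 0.9]
finger_gap: 93.1
grip_force: 0.0
```

jog_arm --pt "0 0 0 0 0 0" --pt "0 0 0 0 0 0" --pt "0 0 0 0 0 0" --pt "0 0 0 0 0 0" --pt "0 0 0 0 0 0" --pt "0 0 0 0 0 0" --pt "0 0 0 0 0 0" --pt "0 0 0 0 0 0" --grip 1 --grip_force 15

```text
t: 8.83
tcp_pos: [408.9, -179.9, 16.6]
ee_rot: [0.774, 0.633, 0.0, 0.0]
wrist_force: [0.8, 0.2, 0.2]
finger_gap: 44.1
grip_force: 0.1
```

jog_arm --pt "0 0 0 0 0 0" --pt "0 0 0 0 0 0" --pt "0 0 -1 0 0 0" --pt "0 0 -3 0 0 0" --pt "0 0 -4 0 0 0" --pt "0 0 -4 0 0 0" --pt "0 0 -4 0 0 0" --pt "0 0 -4 0 0 0"

```text
t: 9.5
tcp_pos: [408.2, -179.4, 218.2]
ee_rot: [0.774, 0.633, -0.0, -0.0]
wrist_force: [1.2, -1.7, -0.8]
finger_gap: 43.3
grip_force: 15.0
```

Run:
```python
from h import *
go([560,290,217],-0.2)
```

```text
shift cm [49.02  5.55  0.13] turn [-0.001 -0.    -0.   ] now [ 408.2 -179.4  218.2] phi -0.200 j6 -0.47 t 9.5
```

jog_arm --pt "3.68 0.76 0 0 0 0" --pt "3.68 0.76 0 0 0 0" --pt "3.68 0.76 0 0 0 0" --pt "3.68 0.76 0 0 0 0" --pt "3.68 0.76 0 0 0 0" --pt "3.68 0.76 0 0 0 0" --pt "3.68 0.76 0 0 0 0" --pt "3.68 0.76 0 0 0 0"

```text
t: 10.17
tcp_pos: [527.0, 98.5, 216.2]
ee_rot: [0.774, 0.633, -0.0, -0.0]
wrist_force: [0.9, -0.7, -0.1]
finger_gap: 43.9
grip_force: 15.0
```

jog_arm --pt "3.68 0.76 0 0 0 0" --pt "3.68 0.76 0 0 0 0" --pt "3.68 0.76 0 0 0 0" --pt "3.68 0.76 0 0 0 0" --pt "3.68 0.76 0 0 0 0" --pt "0 0 0 0 0 0" --pt "0 0 0 0 0 0"

```text
t: 10.75
tcp_pos: [600.3, 271.1, 214.8]
ee_rot: [0.773, 0.634, -0.001, -0.0]
wrist_force: [0.7, -0.5, -0.5]
finger_gap: 43.3
grip_force: 15.0
```

Run:
```python
from h import *
im,cp=grab("wrist","w4"); go([560,290,217],-0.2)
```

```text
shift cm [ 1.21 -4.34 -0.17] turn [-0.002  0.001  0.002] now [600.1 269.6 215.2] phi -0.198 j6 0.45 t 10.8
```

View pics/w4.png

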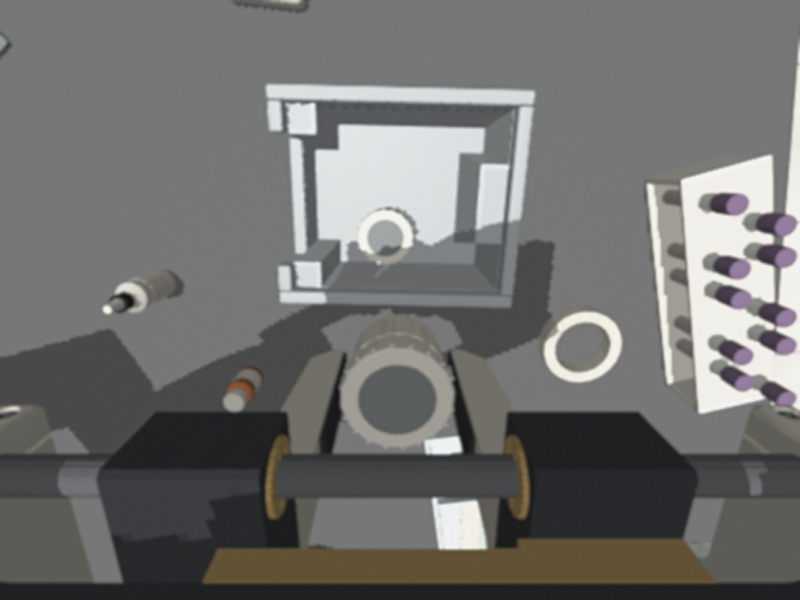

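The pot bin's rim corners are at (266,85), (535,93), (512,306) and (280,302), and the standing pot's lid is at (386,236). The held pot is seated straight at (397,398).

```bash
cat >> h.py <<'E'
def quad(cp,px,z):
    "px: front/back corner pixels (800-scale) order FL(+y),BL,BR,FR(-y)"
    P=cast(cp,np.array(px)*.64,z)[:,:2]; FL,BL,BR,FR=P
    ax=(BL-FL)+(BR-FR); ay=(FL-FR)+(BL-BR)
    yaw=(np.arctan2(ax[1],ax[0])+np.arctan2(-ay[0],ay[1]))/2
    print("centre",P.mean(0).round(1),"yaws",np.arctan2(ax[1],ax[0]).round(3),np.arctan2(-ay[0],ay[1]).round(3),"sides",[np.linalg.norm(k).round(1) for k in (BL-FL,BR-FR,FL-FR,BL-BR)])
    return P.mean(0),yaw
def fr(c,yaw,x,y): return np.array(c)+[x*np.cos(yaw)-y*np.sin(yaw),x*np.sin(yaw)+y*np.cos(yaw)]
E
python3 - <<'E'
from h import *
im,cp=load("w4")
# camera looks toward -y: image top = +? check with tcp-side
print(cast(cp,np.array([[266,85],[280,302]])*.64,72).round())
c,y=quad(cp,[(266,85),(535,93),(512,306),(280,302)],72)
print("pot_in",cast(cp,np.array([386,236])*.64,46).round(1))
p=fr(c,y,-10,30); print(p,y); go([*p,215],y)
E
```

```text
[[542. 421.  72.]
 [509. 273.  72.]]
centre [612.5 327.8] yaws -0.219 -0.218 sides [np.float64(178.8), np.float64(179.3), np.float64(151.5), np.float64(149.7)]
pot_in [[597.7 303.3  46. ]]
[609.21819342 359.23595359] -0.21874168681831865
shift cm [ 8.96 -0.88  0.01] turn [-0.002  0.001  0.02 ] now [600.1 269.6 215.2] phi -0.198 j6 0.45 t 10.8
```

jog_arm --pt "3 -0.3 0 0 0 0.02" --pt "3 -0.3 0 0 0 0" --pt "2.96 -0.28 0 0 0 0" --pt "0 0 4 0 0 0" --pt "0 0 4 0 0 0" --pt "0 0 4 0 0 0" --pt "0 0 3.5 0 0 0" --pt "0 0 2 0 0 0"

```text
t: 11.47
tcp_pos: [608.3, 355.7, 36.8]
ee_rot: [0.781, 0.625, -0.003, -0.001]
wrist_force: [-0.8, -0.6, -1.0]
finger_gap: 43.7
grip_force: 15.0
```

jog_arm --pt "0 0 0 0 0 0" --pt "0 0 1 0 0 0" --pt "0 0 0.5 0 0 0" --pt "0 0 0.3 0 0 0" --pt "0 0 0 0 0 0" --pt "0 0 0 0 0 0"

```text
t: 11.97
tcp_pos: [611.8, 358.9, 24.9]
ee_rot: [0.78, 0.625, 0.001, 0.0]
wrist_force: [0.5, 0.1, -0.0]
finger_gap: 43.2
grip_force: 15.0
```

Run:
```python
from h import *
go([609.2,359.2,21],-0.219); print(telemetry.get_obs()["wrist_force"])
```

```text
shift cm [-0.03 -0.26  0.38] turn [ 0.002 -0.001 -0.001] now [611.8 358.9  24.9] phi -0.220 j6 0.59 t 12.0
[ 0.46645693  0.12602523 -0.02606149]
```

Lower by another 3.5 mm, release with a partial opening, and go up.

jog_arm --pt "0 0 0.2 0 0 0" --pt "0 0 0.15 0 0 0" --pt "0 0 0 0 0 0" --pt "0 0 0 0 0 0"

```text
t: 12.3
tcp_pos: [611.6, 359.0, 20.6]
ee_rot: [0.78, 0.625, 0.001, 0.0]
wrist_force: [0.4, -0.9, 2.0]
finger_gap: 43.9
grip_force: 15.0
```

jog_arm --pt "0 0 0 0 0 0" --pt "0 0 0 0 0 0" --pt "0 0 0 0 0 0" --pt "0 0 0 0 0 0" --pt "0 0 -1 0 0 0" --pt "0 0 -3 0 0 0" --pt "0 0 -4 0 0 0" --pt "0 0 -4 0 0 0" --grip -0.25

```text
t: 12.97
tcp_pos: [610.1, 358.4, 140.6]
ee_rot: [0.78, 0.625, -0.001, -0.0]
wrist_force: [1.5, -0.0, -0.1]
finger_gap: 58.1
grip_force: 0.0
```

jog_arm --pt "0 0 -4 0 0 0" --pt "0 0 -4 0 0 0" --pt "-2.5 0 0 0 0 0" --pt "-4 0 0 0 0 0" --pt "-4 0 0 0 0 0" --pt "0 0 0 0 0 0"

```text
t: 13.47
tcp_pos: [586.6, 250.4, 220.9]
ee_rot: [0.782, 0.624, -0.002, 0.001]
wrist_force: [0.7, -0.3, 0.7]
finger_gap: 58.3
grip_force: 0.0
```

Run:
```python
from h import *
im,cp=grab("wrist","w5"); grab("top","t5")
go([500,-270,260],-0.2)
```

```text
shift cm [-53.15   3.    -3.92] turn [ 0.001 -0.001 -0.023] now [588.2 255.  221.2] phi -0.223 j6 0.46 t 13.6
```

View pics/w5.png

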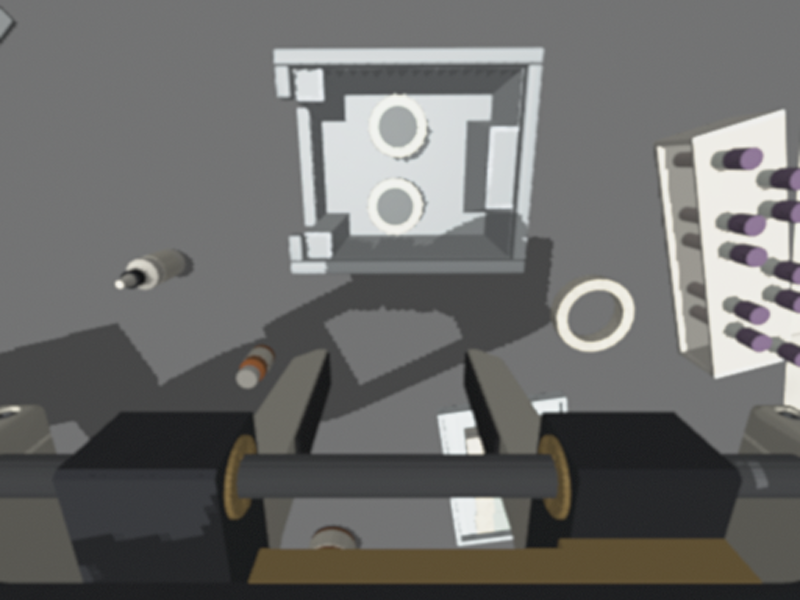

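Both pots stand upright, lids at (399,126) and (396,206). Next is the empty bin.

jog_arm --pt "-3.63 0.32 -0.28 0 0 0" --pt "-3.63 0.32 -0.28 0 0 0" --pt "-3.63 0.32 -0.28 0 0 0" --pt "-3.63 0.32 -0.28 0 0 0" --pt "-3.63 0.32 -0.28 0 0 0" --pt "-3.63 0.32 -0.28 0 0 0" --pt "-3.63 0.32 -0.28 0 0 0" --pt "-3.63 0.32 -0.28 0 0 0"

```text
t: 14.23
tcp_pos: [550.4, -33.1, 243.1]
ee_rot: [0.78, 0.626, 0.001, 0.0]
wrist_force: [0.3, 0.6, 0.5]
finger_gap: 58.8
grip_force: 0.0
```

jog_arm --pt "-3.63 0.32 -0.28 0 0 0" --pt "-3.63 0.32 -0.28 0 0 0" --pt "-3.63 0.32 -0.28 0 0 0" --pt "-3.63 0.32 -0.28 0 0 0" --pt "-3.63 0.32 -0.28 0 0 0" --pt "-3.63 0.32 -0.28 0 0 0" --pt "0 0 0 0 0 0.115" --pt "0 0 0 0 0 0.115"

```text
t: 14.9
tcp_pos: [521.8, -251.4, 259.4]
ee_rot: [0.849, 0.528, 0.0, 0.0]
wrist_force: [-0.1, 0.1, 0.5]
finger_gap: 57.9
grip_force: 0.0
```

jog_arm --pt "0 0 0 0 0 0.115" --pt "0 0 0 0 0 0.115" --pt "0 0 0 0 0 0.115" --pt "0 0 0 0 0 0.115" --pt "0 0 0 0 0 0.115" --pt "0 0 0 0 0 0.115" --pt "0 0 0 0 0 0.115" --pt "0 0 0 0 0 0.115"

```text
t: 15.57
tcp_pos: [522.4, -248.7, 259.6]
ee_rot: [0.995, 0.098, 0.0, 0.0]
wrist_force: [0.7, -0.4, 0.6]
finger_gap: 58.1
grip_force: 0.0
```

jog_arm --pt "0 0 0 0 0 0.115" --pt "0 0 0 0 0 0.115" --pt "0 0 0 0 0 0" --pt "0 0 0 0 0 0"

```text
t: 15.9
tcp_pos: [522.0, -248.9, 259.4]
ee_rot: [1.0, -0.012, 0.0, -0.0]
wrist_force: [0.3, -0.5, 0.1]
finger_gap: 58.0
grip_force: 0.0
```

Run:
```python
from h import *
im,cp=grab("wrist","w6"); go([520,-250,260],-1.6)
im,cp=load("w5"); c,y=quad(cp,[(274,50),(544,48),(525,272),(291,273)],72)
for p in [(399,126),(396,206)]:
    d=cast(cp,np.array(p)*.64,46)[0,:2]-c; print("pot in bin",d@[np.cos(y),np.sin(y)],d@[-np.sin(y),np.cos(y)])
```

```text
shift cm [-0.17  0.11 -0.07] turn [-0.    -0.     0.005] now [ 521.8 -249.   259.3] phi -1.595 j6 0.96 t 15.9
centre [612.7 328.3] yaws -0.218 -0.22 sides [np.float64(178.1), np.float64(180.1), np.float64(151.7), np.float64(152.0)]
pot in bin -6.482260844430766 30.81584298181056
pot in bin -9.043395667928294 -28.148738928164946
```

View pics/w6.png

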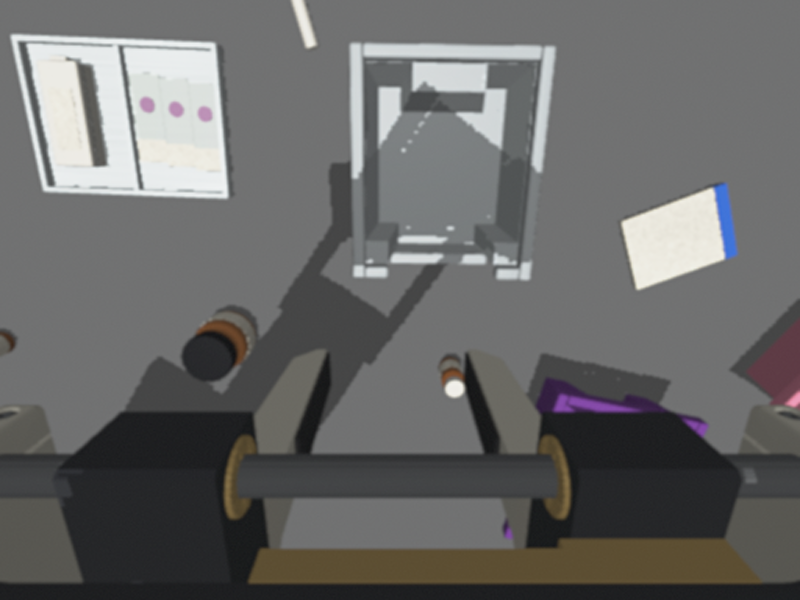

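The mailer lies flat in the +y bay (68,112). The grey `bin_upper` has rim corners at (352,278), (350,43), (555,47) and (530,278). The vial cap is at (454,388).

Run:
```python
from h import *
im,cp=load("w6"); c,y=quad(cp,[(352,278),(350,43),(555,47),(530,278)],72)
print(cast(cp,np.array([454,388])*.64,50),y)
p=fr(c,y,0,72); print(p); go([*p,150],y-np.pi/2)
print(cast(cp,np.array([[28,192],[230,198],[215,42],[15,35]])*.64,14).round(),cast(cp,np.array([68,112])*.64,26).round())
```

```text
centre [ 601.  -289.8] yaws -0.041 -0.033 sides [np.float64(179.5), np.float64(176.8), np.float64(154.4), np.float64(151.7)]
[[ 391.57016691 -302.19935329   50.        ]] -0.03724801100234276
[ 603.65070188 -217.81908732]
shift cm [ 8.1  -3.31 10.93] turn [-0.    -0.     0.013] now [ 521.8 -249.   259.3] phi -1.595 j6 0.96 t 15.9
[[591. 101.  14.]
 [580. -90.  14.]
 [711. -96.  14.]
 [720.  74.  14.]] [[658.  36.  26.]]
```

jog_arm --pt "2.1 -0.82 0 0 0 0.013" --pt "2.1 -0.83 0 0 0 0" --pt "2.1 -0.83 0 0 0 0" --pt "2.1 -0.83 0 0 0 0" --pt "0 0 3.5 0 0 0" --pt "0 0 3.8 0 0 0" --pt "0 0 2 0 0 0" --pt "0 0 0 0 0 0" --grip 0.14

```text
t: 16.62
tcp_pos: [603.6, -217.5, 160.2]
ee_rot: [1.0, -0.019, -0.005, -0.003]
wrist_force: [-1.2, 1.4, 0.4]
finger_gap: 40.1
grip_force: 0.0
```

jog_arm --pt "0 0 4 0 0 0" --pt "0 0 4 0 0 0" --pt "0 0 3 0 0 0" --pt "0 0 0.8 0 0 0" --pt "0 0 0 0 0 0" --pt "0 0 0 0 0 0"

```text
t: 17.12
tcp_pos: [607.6, -220.4, 50.2]
ee_rot: [1.0, -0.021, 0.001, 0.001]
wrist_force: [0.5, -0.8, 0.1]
finger_gap: 40.0
grip_force: 0.0
```

Run:
```python
from h import *
go([606,-218,46],-0.037-np.pi/2)
print(telemetry.get_obs()["wrist_force"])
```

```text
shift cm [-0.17 -0.23  0.42] turn [ 0.001 -0.002 -0.004] now [ 607.6 -220.4   50.2] phi -1.612 j6 1.09 t 17.1
[ 0.54437205 -0.8105558   0.13490388]
```

jog_arm --pt "-0.1 -0.2 0.3 0 0 0" --pt "0 0 0 0 0 0" --pt "0 0 0 0 0 0" --pt "0 0 0 0 0 0" --pt "0 0 0 0 0 0" --pt "0 0 0 0 0 0" --pt "0 0 0 0 0 0" --grip 1 --grip_force 60

```text
t: 17.7
tcp_pos: [606.1, -218.3, 46.8]
ee_rot: [1.0, -0.021, 0.001, 0.001]
wrist_force: [-1.3, -0.2, 7.0]
finger_gap: 10.6
grip_force: 59.8
```

jog_arm --pt "0 0 0 0 0 0" --pt "0 0 0 0 0 0" --pt "0 0 -0.5 0 0 0" --pt "0 0 -1 0 0 0" --pt "0 0 -1.5 0 0 0" --pt "0 0 -2 0 0 0" --pt "0 0 -2 0 0 0" --pt "0 0 0 0 0 0"

```text
t: 18.37
tcp_pos: [607.1, -218.1, 119.3]
ee_rot: [1.0, -0.021, 0.003, 0.001]
wrist_force: [1.0, -1.3, -2.7]
finger_gap: 9.5
grip_force: 59.5
```

Run:
```python
from h import *
o,t,r,ph=pose();print(t,ph,o["wrist_force"],o["moment"],o["finger_gap"])
print(R.as_matrix(r)[:,2])
grab("wrist","w7");grab("side","s7")
a=cv2.imread("pics/w7.png");b=cv2.imread("pics/s7.png")
cv2.imwrite("pics/ws7.png",np.hstack([cv2.resize(a,(400,300)),b[180:480,250:650]]))
```

```text
[ 607.11421303 -218.06118866  119.27346415] -1.6130603420546095 [ 0.9672608  -1.33306824 -2.73785296] [ 0.1617245   0.04116958 -0.00783394] 9.528809896136686
[ 0.00521542 -0.00189578 -0.9999846 ]
```

View pics/ws7.png

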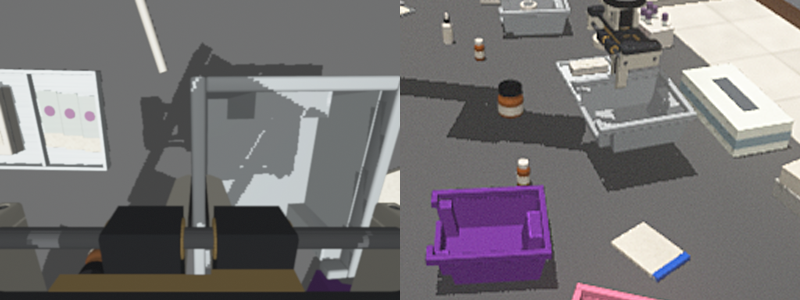

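Run:
```python
from h import *
im,cp=load("w7"); V=cv2.cvtColor(im,cv2.COLOR_RGB2GRAY)
cv2.imwrite("pics/c7.png",np.hstack([cv2.resize(im[70:200,220:400,::-1],None,fx=2.2,fy=2.2,interpolation=cv2.INTER_CUBIC),cv2.resize(np.load("pics/s7.npy")[115:215,340:461,::-1],(400,286),interpolation=cv2.INTER_CUBIC)[:286,:400]]))
```

```text
(no output)
```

View pics/c7.png

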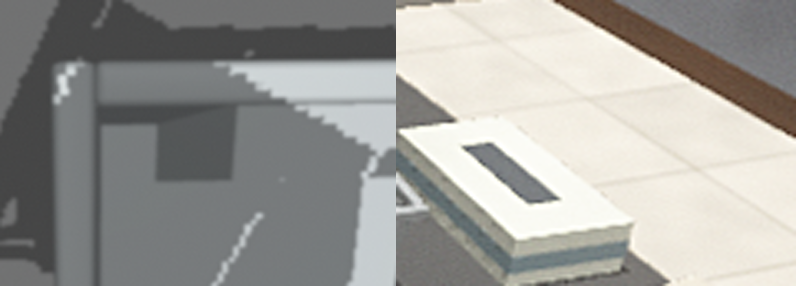

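Run:
```python
from h import *
im,cp=load("w7"); BL=cast(cp,[245,98.2],144.5)[0]; print("BL",BL)
t=np.array([607.1,-218.1]);y=-1.613+np.pi/2
ex=np.array([np.cos(y),np.sin(y)]);ey=np.array([-ex[1],ex[0]])
d=BL[:2]-t; print("BL rel TCP in bin axes",d@ex,d@ey)
c=t+ (d@ex-90)*ex-72*ey; print("centre",c,"yaw",y)
cp=vision.camera_params("side"); Rm=cv2.Rodrigues(cp["rvec"])[0]
for n,a,b in (("BR",90,-77),("FR",-90,-77),("FL",-90,77)):
    for z in (144.5,134.5):
        P=np.array([*(c+a*ex+b*ey),z]); q=cp["K"]@(Rm@P+cp["tvec"]); print(n,z,(q[:2]/q[2]/.64).round(1))
s=np.load("pics/s7.npy")
cv2.imwrite("pics/c7b.png",cv2.resize(s[140:220,250:360,::-1],(770,560),interpolation=cv2.INTER_CUBIC))
```

```text
BL [ 695.44155122 -216.54898589  144.5       ]
BL rel TCP in bin axes 88.19744905129943 5.276864288725465
centre [ 602.26129162 -289.95983643] yaw -0.04220367320510343
BR 144.5 [547.8 287.5]
BR 134.5 [547.  292.3]
FR 144.5 [450.2 303.2]
FR 134.5 [449.9 308.2]
FL 144.5 [420.8 258.6]
FL 134.5 [420.7 263.3]
```

View pics/c7b.png

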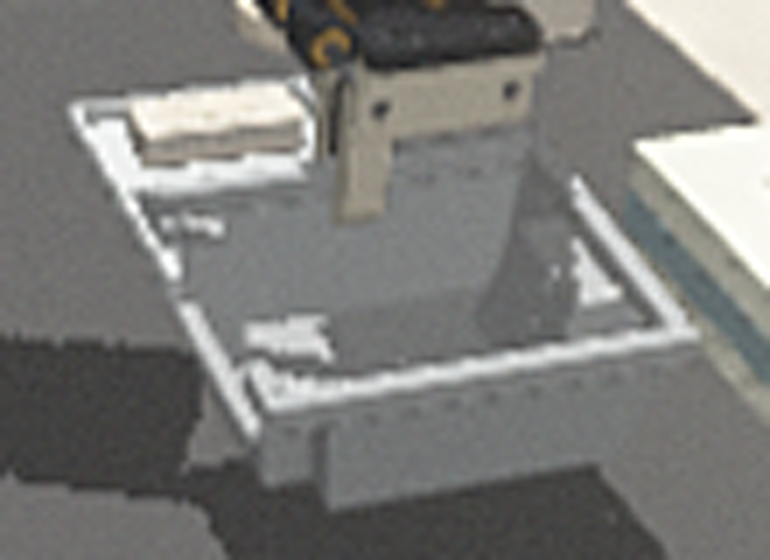

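The lifted bin's far corners, BR (546,293) and FR (449,309), sit about 11 mm below where a level bin would put them. It sags about 0.075 rad in the grip. I'll carry it high, turn it, then tilt the tool to level it.

jog_arm --pt "0 0 -1 0 0 0" --pt "0 0 -2 0 0 0" --pt "0 0 -2 0 0 0" --pt "0 0 -2 0 0 0" --pt "0 0 -1 0 0 0" --pt "-0.1 -1 0 0 0 0" --pt "-0.25 -2.2 0 0 0 0" --pt "-0.25 -2.5 0 0 0 0"

```text
t: 19.13
tcp_pos: [600.6, -159.9, 193.1]
ee_rot: [1.0, -0.022, -0.001, -0.001]
wrist_force: [0.5, 1.2, -2.5]
finger_gap: 9.7
grip_force: 59.5
```

jog_arm --pt "-0.25 -2.5 0 0 0 0" --pt "-0.25 -2.5 0 0 0 0" --pt "-0.25 -2.5 0 0 0 0" --pt "-0.25 -2.5 0 0 0 0" --pt "-0.25 -2.5 0 0 0 0" --pt "-0.25 -2.5 0 0 0 0" --pt "-0.25 -2 0 0 0 0" --pt "-0.1 -1 0 0 0 -0.05"

```text
t: 19.8
tcp_pos: [588.7, 24.0, 193.1]
ee_rot: [1.0, 0.005, -0.002, -0.001]
wrist_force: [-0.2, 0.8, -3.6]
finger_gap: 10.1
grip_force: 59.5
```

jog_arm --pt "0 0 0 0 0 -0.1" --pt "0 0 0 0 0 -0.1" --pt "0 0 0 0 0 -0.1" --pt "0 0 0 0 0 -0.1" --pt "0 0 0 0 0 -0.1" --pt "0 0 0 0 0 -0.1" --pt "0 0 0 0 0 -0.1" --pt "0 0 0 0 0 -0.1"

```text
t: 20.47
tcp_pos: [589.2, 21.2, 192.9]
ee_rot: [0.919, 0.395, -0.002, -0.001]
wrist_force: [-0.8, -1.1, -3.8]
finger_gap: 10.0
grip_force: 59.5
```

jog_arm --pt "0 0 0 0 0 -0.1" --pt "0 0 0 0 0 -0.1" --pt "0 0 0 0 0 -0.1" --pt "0 0 0 0 0 -0.1" --pt "0 0 0 0 0 -0.1" --pt "0 0 0 0 0 -0.1" --pt "0 0 0 0 0 -0.1" --pt "0 0 0 0 0 -0.1"

```text
t: 21.13
tcp_pos: [589.1, 21.1, 192.9]
ee_rot: [0.692, 0.722, -0.001, -0.002]
wrist_force: [-0.2, 0.4, -2.4]
finger_gap: 9.9
grip_force: 59.5
```

jog_arm --pt "0 0 0 0 0 -0.1" --pt "0 0 0 0 0 -0.1" --pt "0 0 0 0 0 -0.1" --pt "0 0 0 0 0 -0.1" --pt "0 0 0 0 0 -0.1" --pt "0 0 0 0 0 -0.1" --pt "0 0 0 0 0 -0.1" --pt "0 0 0 0 0 -0.1"

```text
t: 21.8
tcp_pos: [589.2, 21.0, 192.9]
ee_rot: [0.356, 0.934, -0.0, -0.002]
wrist_force: [0.0, 0.4, -2.8]
finger_gap: 10.2
grip_force: 59.5
```

jog_arm --pt "0 0 0 0 0 -0.1" --pt "0 0 0 0 0 -0.1" --pt "0 0 0 0 0 -0.1" --pt "0 0 0 0 0 -0.1" --pt "0 0 0 0 0 -0.1" --pt "0 0 0 0 0 -0.015" --pt "0 0 0 0 0 0" --pt "0 0 0 0 0 0"

```text
t: 22.47
tcp_pos: [590.2, 20.6, 194.2]
ee_rot: [0.11, 0.994, 0.0, -0.001]
wrist_force: [0.0, -0.5, -3.5]
finger_gap: 10.0
grip_force: 59.5
```

Run:
```python
from h import *
o,t,r,ph=pose();print(o["finger_gap"],o["moment"],o["wrist_force"])
go([595.2,258.2,200],1.352)
```

```text
10.006762716629796 [-0.19685392  0.04120232  0.00037611] [ 0.00388606 -0.46933553 -3.54224555]
shift cm [ 4.72 23.29 -0.58] turn [-0.    -0.002 -0.002] now [590.2  20.6 194.2] phi 1.350 j6 -1.50 t 22.5
```

jog_arm --pt "0.2 1.2 0 0 0 0" --pt "0.5 2.5 0 0 0 0" --pt "0.5 2.5 0 0 0 0" --pt "0.5 2.5 0 0 0 0" --pt "0.5 2.5 0 0 0 0" --pt "0.5 2.5 0 0 0 0" --pt "0.5 2.5 0 0 0 0" --pt "0.5 2.5 0 0 0 0"

```text
t: 23.13
tcp_pos: [594.7, 213.1, 195.0]
ee_rot: [0.11, 0.994, 0.0, -0.0]
wrist_force: [1.0, 0.2, -2.8]
finger_gap: 9.8
grip_force: 59.5
```

jog_arm --pt "0.5 2.5 0 0 0 0" --pt "0.4 1.5 0 0 0 0" --pt "0.12 0.7 0 0 0 0" --pt "0 0 0 -0.025 0 0" --pt "0 0 0 -0.025 0 0" --pt "0 0 0 -0.025 0 0" --pt "0 0 0 0 0 0" --pt "0 0 0 0 0 0"

```text
t: 23.8
tcp_pos: [595.8, 256.7, 195.5]
ee_rot: [0.111, 0.993, 0.037, 0.004]
wrist_force: [-0.9, -0.9, -4.3]
finger_gap: 9.8
grip_force: 59.5
```

Run:
```python
from h import *
o,t,r,ph=pose();print(t,ph,o["t"],r.as_matrix()[:,2])
im,cp=grab("wrist","w8");s,_=grab("side","s8");grab("top","t8")
s=s[90:180,190:300]
cv2.imwrite("pics/ws8.png",np.hstack([cv2.resize(im[:,:,::-1],(400,300)),cv2.resize(s[:,:,::-1],(400,327))[:300]]))
```

```text
[595.7868894  256.74425912 195.4776836 ] 1.3488635153147124 23.8 [ 0.01672136  0.07304881 -0.99718818]
```

View pics/ws8.png

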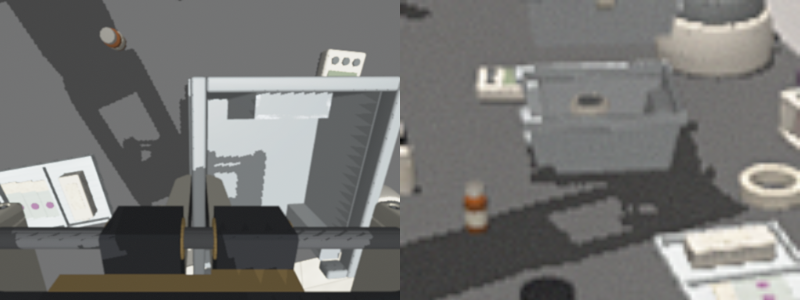

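Run:
```python
from h import *
go([595.5,259.6,112]); go([595.5,259.6,105])
im,cp=load("t8"); print(cp["tvec"])
# predicted top-view rim corners if level, for comparison with image edges
c=np.array([612.6,328.1]);y=2.923
Rm=cv2.Rodrigues(cp["rvec"])[0]
for a,b in ((90,77),(90,-77),(-90,-77),(-90,77)):
    P=np.array([*fr(c+[0.3,-2.9],y,a,b),195.5-46.8+72]); q=cp["K"]@(Rm@P+cp["tvec"]); print((a,b),(q[:2]/q[2]).round(1))
cv2.imwrite("pics/c8.png",cv2.resize(im[110:230,40:170,::-1],(650,600),interpolation=cv2.INTER_CUBIC))
```

```text
shift cm [ 0.06 -0.48  8.33] now [595.8 258.1 195.4] phi 1.351 j6 -1.17 t 23.9
shift cm [ 0.06 -0.53  9.02] now [595.8 258.1 195.4] phi 1.351 j6 -1.17 t 23.9
[-171.06155581  492.14910532 1214.36153594]
(90, 77) [ 92.8 181.9]
(90, -77) [ 41.8 174.3]
(-90, -77) [ 57.4 117.4]
(-90, 77) [106.9 124.5]
```

View pics/c8.png

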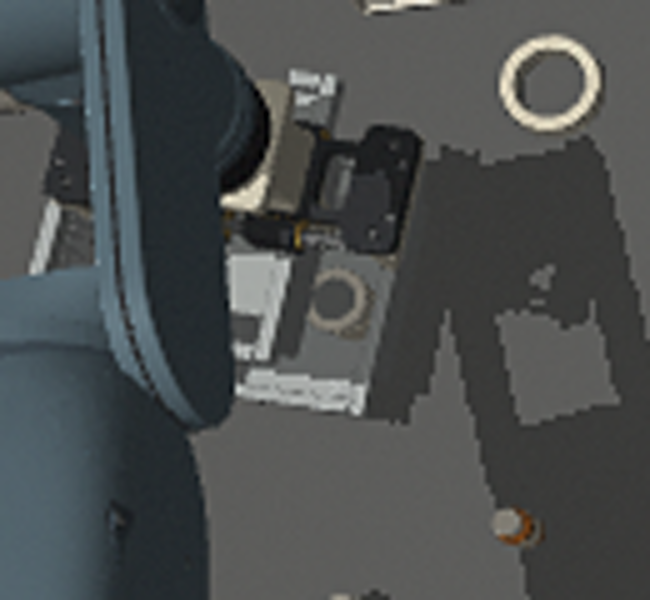

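The arm hides most of the bin in the top view, so I'll lower it under force feedback.

jog_arm --pt "0 -0.02 1.5 0 0 0" --pt "0 -0.1 2.2 0 0 0" --pt "0.06 -0.12 2.2 0 0 0" --pt "0 -0.12 1.5 0 0 0" --pt "0 -0.06 0.6 0 0 0" --pt "0 -0.06 0.33 0 0 0" --pt "0 0 0 0 0 0" --pt "0 0 0 0 0 0"

```text
t: 24.62
tcp_pos: [596.0, 260.6, 112.8]
ee_rot: [0.109, 0.993, 0.038, 0.005]
wrist_force: [0.3, -0.5, -2.6]
finger_gap: 9.7
grip_force: 59.5
```

jog_arm --pt "0 -0.02 0.3 0 0 0" --pt "0 0 0 0 0 0" --pt "0 0 0 0 0 0"

```text
t: 24.87
tcp_pos: [595.5, 260.5, 109.3]
ee_rot: [0.109, 0.993, 0.037, 0.005]
wrist_force: [-0.0, 0.1, -3.0]
finger_gap: 9.9
grip_force: 59.5
```

Run:
```python
from h import *
o=telemetry.get_obs(); print(o["wrist_force"],o["moment"]); go([595.5,259.6,105])
```

```text
[-0.02315052  0.0682181  -2.95722549] [-0.28381523  0.10656422  0.04544971]
shift cm [-0.02 -0.12  0.42] now [595.5 260.5 109.3] phi 1.352 j6 -1.18 t 24.9
```

jog_arm --pt "0 -0.04 0.15 0 0 0" --pt "0 -0.02 0.1 0 0 0" --pt "0 0 0 0 0 0" --pt "0 0 0 0 0 0"

```text
t: 25.2
tcp_pos: [595.1, 260.0, 106.1]
ee_rot: [0.109, 0.993, 0.037, 0.004]
wrist_force: [0.0, 0.4, -3.2]
finger_gap: 9.6
grip_force: 59.5
```

jog_arm --pt "0 -0.02 0.1 0 0 0" --pt "0 -0.02 0.1 0 0 0" --pt "0 0 0 0 0 0" --pt "0 0 0 0 0 0"

```text
t: 25.53
tcp_pos: [595.2, 259.8, 104.6]
ee_rot: [0.109, 0.993, 0.037, 0.004]
wrist_force: [-2.1, -0.9, 0.9]
finger_gap: 9.9
grip_force: 59.6
```

Run:
```python
from h import *
o=telemetry.get_obs(); print(o["wrist_force"],o["moment"]); go([595.5,259.6,105])
```

```text
[-2.08795224 -0.88023655  0.87105321] [-0.25409519  0.1673404  -0.04202497]
shift cm [-0.03 -0.01 -0.05] now [595.2 259.8 104.6] phi 1.352 j6 -1.18 t 25.5
```

Contact came at the expected height and the ledges now carry the weight. I'll release and back off along the tool axis.

jog_arm --pt "0 0 0 0 0 0" --pt "0 0 0 0 0 0" --pt "0 0 0 0 0 0" --pt "0 0 0 0 0 0" --pt "0 0 0 0 0 0" --pt "0 0 0 0 0 0" --pt "0 0 -1 0 0 0" --pt "0 0 -2 0 0 0" --grip 0.25

```text
t: 26.2
tcp_pos: [592.8, 257.3, 132.1]
ee_rot: [0.109, 0.993, 0.036, 0.002]
wrist_force: [0.3, -0.5, 0.6]
finger_gap: 34.7
grip_force: 0.0
```

jog_arm --pt "0 0 -4 0 0 0" --pt "0 0 -4 0 0 0" --pt "0 0 -4 0 0 0" --pt "0 0 0 0.075 0 0" --pt "2.5 0 0 0 0 0" --pt "3 0 0 0 0 0" --pt "3 0 0 0 0 0" --pt "3 0 0 0 0 0"

```text
t: 26.87
tcp_pos: [479.2, 274.0, 254.3]
ee_rot: [0.109, 0.994, 0.0, 0.0]
wrist_force: [0.5, 0.0, -0.0]
finger_gap: 35.3
grip_force: 0.0
```

jog_arm --pt "0 0 0 0 0 0" --pt "0 0 0 0 0 0"

```text
t: 27.03
tcp_pos: [479.4, 274.4, 255.2]
ee_rot: [0.108, 0.994, 0.0, 0.001]
wrist_force: [-0.1, -0.6, -0.4]
finger_gap: 34.8
grip_force: 0.0
```

Run:
```python
from h import *
im,cp=grab("wrist","w9"); go([433,185,250],1.35)
s,_=grab("side","s9"); s=s[90:180,190:300]
a=cv2.resize(im[:,:,::-1],(800,600),interpolation=cv2.INTER_CUBIC); 
b=cv2.resize(s[:,:,::-1],(300,245),interpolation=cv2.INTER_CUBIC); a[355:600,0:300]=b
cv2.imwrite("pics/ws9.png",a)
```

```text
shift cm [ 2.73 -9.73  0.48] turn [0.001 0.002 0.003] now [480.7 274.1 254.9] phi 1.353 j6 -1.04 t 27.1
```

View pics/ws9.png

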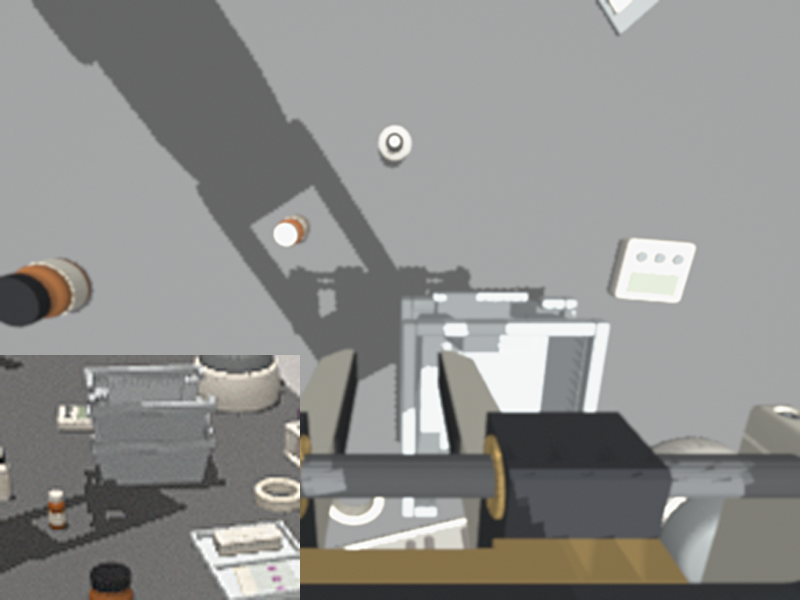

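The upper bin sits level and turned on the pot bin. The vial cap is at (286,234) and the dropper bottle at (394,142).

Run:
```python
from h import *
im,cp=load("w9"); print("oil",cast(cp,np.array([394,143])*.64,65).round(), "vial",cast(cp,np.array([286,234])*.64,50).round(1))
c,y=quad(cp,[(403,319),(608,322),(608,322),(403,319)],130)
go([433,184,255],1.352)
```

```text
oil [[381. 295.  65.]] vial [[433.3 185.9  50. ]]
centre [521.7 348.6] yaws 1.337 -0.0 sides [np.float64(151.6), np.float64(151.6), np.float64(0.0), np.float64(0.0)]
shift cm [ 2.76 -9.81 -0.05] turn [0.001 0.002 0.   ] now [481.3 273.8 254.6] phi 1.352 j6 -1.04 t 27.1
```

jog_arm --pt "0.9 -3.2 0 0 0 0" --pt "0.9 -3.2 0 0 0 0" --pt "0.92 -3.25 0 0 0 0" --pt "0 0 3.5 0 0 0" --pt "0 0 4 0 0 0" --pt "0 0 4 0 0 0" --pt "0 0 2 0 0 0" --pt "0 0 0 0 0 0" --grip -0.2

```text
t: 27.8
tcp_pos: [430.6, 184.2, 114.4]
ee_rot: [0.11, 0.994, -0.001, -0.004]
wrist_force: [-0.7, 0.0, 0.4]
finger_gap: 55.9
grip_force: 0.0
```

jog_arm --pt "0 0 0 0 0 0" --pt "0 0 3.5 0 0 0" --pt "0 0 4 0 0 0" --pt "0 0 2.5 0 0 0" --pt "0 0 1 0 0 0" --pt "0 0 0 0 0 0" --pt "0 0 0 0 0 0"

```text
t: 28.38
tcp_pos: [435.0, 185.7, 10.0]
ee_rot: [0.109, 0.994, 0.0, 0.001]
wrist_force: [-0.8, -0.3, -1.0]
finger_gap: 55.6
grip_force: 0.0
```

Run:
```python
from h import *
go([433,185.5,9],1.352)
```

```text
shift cm [ 0.19 -0.07  0.1 ] turn [ 0.001  0.002 -0.   ] now [435.  185.7  10. ] phi 1.352 j6 -1.18 t 28.4
```

jog_arm --pt "0.15 0 0 0 0 0" --pt "0 0 0 0 0 0" --pt "0 0 0 0 0 0" --pt "0 0 0 0 0 0" --pt "0 0 0 0 0 0" --pt "0 0 0 0 0 0" --pt "0 0 0 0 0 0" --pt "0 0 0 0 0 0" --grip 1 --grip_force 12

```text
t: 29.05
tcp_pos: [431.8, 185.9, 9.2]
ee_rot: [0.109, 0.994, 0.0, 0.0]
wrist_force: [-0.8, 0.2, 5.9]
finger_gap: 23.7
grip_force: 12.0
```

jog_arm --pt "0 0 0 0 0 0" --pt "0 0 -1.5 0 0 0" --pt "0 0 -3 0 0 0" --pt "0 0 -4 0 0 0" --pt "0 0 -4 0 0 0" --pt "0 0 -4 0 0 0" --pt "0 0 -3.5 0 0 0" --pt "0 0 0 0 0 0"

```text
t: 29.72
tcp_pos: [435.3, 186.7, 215.9]
ee_rot: [0.109, 0.994, 0.002, 0.006]
wrist_force: [0.7, -0.2, -0.5]
finger_gap: 23.6
grip_force: 12.0
```

Run:
```python
from h import *
p=fr([611,328.5],2.923,-35,0); print(p); go([*p,210],1.352)
```

```text
[645.16712626 320.91004064]
shift cm [-17.57  17.65   0.88] turn [0.005 0.012 0.   ] now [435.3 186.7 215.9] phi 1.352 j6 -1.18 t 29.7
```

jog_arm --pt "-2.5 2.5 0 0 0 0" --pt "-2.5 2.5 0 0 0 0" --pt "-2.5 2.5 0 0 0 0" --pt "-2.5 2.5 0 0 0 0" --pt "-2.5 2.5 0 0 0 0" --pt "-2.5 2.5 0 0 0 0" --pt "-2.5 2.5 0 0 0 0" --pt "0 0 0 0 0 0"

```text
t: 30.38
tcp_pos: [643.9, 321.1, 203.9]
ee_rot: [0.109, 0.994, -0.0, -0.001]
wrist_force: [-0.6, -0.3, -1.6]
finger_gap: 23.5
grip_force: 12.0
```

jog_arm --pt "0 0 0 0 0 0" --pt "0 0 3 0 0 0" --pt "0 0 4 0 0 0" --pt "0 0 3 0 0 0" --pt "0 0 1.5 0 0 0" --pt "0 0 0.5 0 0 0" --pt "0 0 0 0 0 0" --pt "0 0 0 0 0 0"

```text
t: 31.05
tcp_pos: [640.4, 318.5, 90.3]
ee_rot: [0.109, 0.994, 0.0, 0.001]
wrist_force: [0.2, 0.3, 0.0]
finger_gap: 23.3
grip_force: 12.0
```

Run:
```python
from h import *
go([645.2,320.9,72],1.352); print(telemetry.get_obs()["wrist_force"])
```

```text
shift cm [-0.42  0.33  1.83] turn [ 0.001  0.001 -0.   ] now [640.4 318.5  90.3] phi 1.352 j6 -1.05 t 31.1
[0.24243548 0.3016714  0.0476634 ]
```

jog_arm --pt "-0.2 0.1 0.8 0 0 0" --pt "0 0 0.5 0 0 0" --pt "0 0 0.3 0 0 0" --pt "0 0 0.1 0 0 0" --pt "0 0 0.1 0 0 0" --pt "0 0 0 0 0 0" --pt "0 0 0 0 0 0"

```text
t: 31.63
tcp_pos: [642.5, 319.3, 71.3]
ee_rot: [0.109, 0.994, 0.0, 0.0]
wrist_force: [-2.9, -0.9, 4.0]
finger_gap: 23.8
grip_force: 12.0
```

Run:
```python
from h import *
go([645.2,320.9,71],1.352); print(telemetry.get_obs()["wrist_force"])
```

```text
shift cm [-0.23  0.22  0.03] turn [0. 0. 0.] now [642.5 319.3  71.3] phi 1.352 j6 -1.05 t 31.6
[-2.8689498  -0.85377897  4.00551762]
```

jog_arm --pt "0 0 0 0 0 0" --pt "0 0 0 0 0 0" --pt "0 0 0 0 0 0" --pt "0 0 0 0 0 0" --pt "0 0 -1 0 0 0" --pt "0 0 -3 0 0 0" --pt "0 0 -4 0 0 0" --pt "0 0 -4 0 0 0" --grip 0.03

```text
t: 32.3
tcp_pos: [641.6, 319.0, 191.5]
ee_rot: [0.109, 0.994, -0.001, -0.001]
wrist_force: [0.2, 0.2, 0.4]
finger_gap: 45.2
grip_force: 0.0
```

jog_arm --pt "0 0 -4 0 0 0" --pt "0 0 0 0 0 0" --pt "0 0 0 0 0 0"

```text
t: 32.55
tcp_pos: [644.1, 319.8, 235.8]
ee_rot: [0.109, 0.994, 0.002, 0.004]
wrist_force: [0.1, -1.1, -0.8]
finger_gap: 44.8
grip_force: 0.0
```

Run:
```python
from h import *
go([391,-303,230],1.352)
```

```text
shift cm [ 11.2  -66.29   0.22] turn [0.004 0.007 0.   ] now [644.1 319.8 235.8] phi 1.352 j6 -1.05 t 32.5
```

jog_arm --pt "0.62 -3.68 0 0 0 0" --pt "0.62 -3.68 0 0 0 0" --pt "0.62 -3.68 0 0 0 0" --pt "0.62 -3.68 0 0 0 0" --pt "0.62 -3.68 0 0 0 0" --pt "0.62 -3.68 0 0 0 0" --pt "0.62 -3.68 0 0 0 0" --pt "0.62 -3.68 0 0 0 0" --grip -0.2

```text
t: 33.22
tcp_pos: [528.1, 41.4, 229.4]
ee_rot: [0.109, 0.994, -0.0, -0.001]
wrist_force: [0.3, -0.1, -0.1]
finger_gap: 55.6
grip_force: 0.0
```

jog_arm --pt "0.62 -3.68 0 0 0 0" --pt "0.62 -3.68 0 0 0 0" --pt "0.62 -3.68 0 0 0 0" --pt "0.62 -3.68 0 0 0 0" --pt "0.62 -3.68 0 0 0 0" --pt "0.62 -3.68 0 0 0 0" --pt "0.62 -3.68 0 0 0 0" --pt "0.62 -3.68 0 0 0 0"

```text
t: 33.88
tcp_pos: [416.1, -234.8, 229.6]
ee_rot: [0.109, 0.994, 0.001, -0.001]
wrist_force: [0.1, -0.8, -0.4]
finger_gap: 55.4
grip_force: 0.0
```

jog_arm --pt "0.62 -3.68 0 0 0 0" --pt "0.62 -3.68 0 0 0 0" --pt "0 0 0 0 0 0" --pt "0 0 0 0 0 0"

```text
t: 34.22
tcp_pos: [388.2, -304.1, 229.3]
ee_rot: [0.111, 0.994, 0.001, -0.001]
wrist_force: [0.2, 0.9, -0.7]
finger_gap: 55.6
grip_force: 0.0
```

Run:
```python
from h import *
im,cp=grab("wrist","w10"); grab("top","t10")
hsv=cv2.cvtColor(im,cv2.COLOR_RGB2HSV)
Rm=cv2.Rodrigues(cp["rvec"])[0]; q=cp["K"]@(Rm@np.array([391,-303,50])+cp["tvec"]); u,v=(q[:2]/q[2]).astype(int)
for b in blobs((hsv[...,2]>180)&(hsv[...,1]<60),[u-20,v-20,u+20,v+20]):
    r=cv2.minAreaRect(b); print((u,v),r,cast(cp,r[0],50).round(1))
go([391,-303,120],1.352)
# upper bin check from top
im,cp=load("t10"); V=im.max(2)
for b in blobs(V>100,[50,110,150,200]):
    r=cv2.minAreaRect(b); bb=cast(cp,cv2.boxPoints(r),130); e=[bb[1]-bb[0],bb[2]-bb[1]]
    print("upper",cast(cp,r[0],130)[0].round(1),[(np.linalg.norm(k).round(),np.arctan2(k[1],k[0]).round(3)) for k in e])
```

```text
(np.int64(254), np.int64(174)) ((261.5, 162.5), (17.0, 23.0), 90.0) [[ 376.9 -290.    50. ]]
shift cm [-0.2  -0.07 10.98] turn [ 0.002 -0.002 -0.001] now [ 389.3 -302.2  229.8] phi 1.351 j6 -2.24 t 34.3
upper [603.9 321.1 130. ] [(np.float64(190.0), np.float64(-0.104)), (np.float64(186.0), np.float64(-1.792))]
```

Run:
```python
from h import *
im,cp=load("w10"); hsv=cv2.cvtColor(im,cv2.COLOR_RGB2HSV)
V=hsv[...,2];S=hsv[...,1]
print(V[148:190:3,240:282:3]); print(S[148:190:3,240:282:3])
```

```text
[[183 132 112 112 112 113 111 150 182 182 182 181 181 181]
 [166 112 112 112 113 112 123 181 182 182 182 183 182 182]
 [114 112 112 113 113 116 178 182 181 182 181 182 182 181]
 [112 112 112 113 117 164 183 182 181 181 182 181 182 181]
 [113 112 113 112 152 181 169 179 182 181 181 181 182 182]
 [112 112 113 162 203 205 193 180 182 182 181 182 182 181]
 [113 112 131 183 209 213 210 203 186 182 182 181 182 182]
 [112 125 165 216 255 251 255 209 189 182 182 182 181 182]
 [116 176 179 255 247 247 247 255 173 150 173 147 167 147]
 [148 177 181 249 247 247 247 254 119 111 112 112 111 111]
 [113 114 111 255 248 247 248 255 110 112 113 112 112 112]
 [113 113 112 129 232 254 224 148 113 112 112 113 113 112]
 [112 113 113 111 111 120 125 119 112 113 112 112 112 113]
 [113 113 112 113 113 113 112 113 112 112 112 113 113 114]]
[[  1   0   2   2   2   2   0   2   3   1   1   1   1   1]
 [  3   2   0   2   2   2   0   3   3   3   3   3   3   3]
 [  2   2   0   2   2   0   3   1   1   3   1   3   3   1]
 [  2   0   2   0   2   3   3   1   1   1   1   1   3   3]
 [  2   0   2   9  39  35  24   1   3   3   1   1   3   3]
 [  0   2   0  28  53  70  54  18   3   1   1   1   3   1]
 [  2   2  12 131 149 117 157  77   1   1   3   1   1   3]
 [  2   2  53  78   5   2   5 112  12   3   3   1   1   1]
 [  2   3  58   5   0   0   0   4  27   2   1   2   3   2]
 [  2   1  30   1   0   0   0   3  28   0   2   2   0   2]
 [  2   2   2   0   1   0   0   5   5   0   2   0   0   0]
 [  2   2   2   6  10   2   8   2   2   2   2   2   2   0]
 [  0   0   2   0   2   0   2   0   0   2   0   0   2   0]
 [  2   2   0   2   2   2   2   2   2   0   0   2   2   2]]
```

The cap centre is at (255,175) px in the native image, against a prediction of (254,174), which confirms (391,-303). Descending.

jog_arm --pt "-0.15 -0.07 3 0 0 0" --pt "0 0 4 0 0 0" --pt "0 0 4 0 0 0" --pt "0 0 4 0 0 0" --pt "0 0 4 0 0 0" --pt "0 0 2 0 0 0" --pt "0 0 1 0 0 0" --pt "0 0 0 0 0 0"

```text
t: 34.98
tcp_pos: [390.4, -301.4, 8.7]
ee_rot: [0.108, 0.994, 0.002, -0.002]
wrist_force: [-0.6, -0.4, 0.3]
finger_gap: 55.9
grip_force: 0.0
```

jog_arm --pt "0 0 0 0 0 0" --pt "0 0 0 0 0 0" --pt "0 0 0 0 0 0" --pt "0 0 0 0 0 0" --pt "0 0 0 0 0 0" --pt "0 0 0 0 0 0" --pt "0 0 0 0 0 0" --pt "0 0 0 0 0 0" --grip 1 --grip_force 12

```text
t: 35.65
tcp_pos: [391.4, -304.7, 11.7]
ee_rot: [0.109, 0.994, -0.001, 0.001]
wrist_force: [-0.1, 0.4, 6.6]
finger_gap: 23.8
grip_force: 12.0
```

Run:
```python
from h import *
p=fr([611,328.5],2.923,22,0); print(p); go([*p,230],1.352)
```

```text
[589.52352064 333.2708316 ]
shift cm [ -5.51  66.56 -21.89] turn [-0.001  0.001 -0.   ] now [ 391.4 -304.7   11.7] phi 1.352 j6 -2.24 t 35.6
```

jog_arm --pt "0 0 0 0 0 0" --pt "0 0 -2 0 0 0" --pt "0 0 -4 0 0 0" --pt "0 0 -4 0 0 0" --pt "0 0 -4 0 0 0" --pt "0 0 -4 0 0 0" --pt "0 0 -3.8 0 0 0" --pt "0 0 0 0 0 0"

```text
t: 36.32
tcp_pos: [393.6, -307.3, 236.9]
ee_rot: [0.109, 0.994, -0.005, 0.005]
wrist_force: [0.8, -0.6, 0.2]
finger_gap: 23.6
grip_force: 12.0
```

jog_arm --pt "-0.15 2 0 0 0 0" --pt "-0.3 3.6 0 0 0 0" --pt "-0.3 3.6 0 0 0 0" --pt "-0.3 3.6 0 0 0 0" --pt "-0.3 3.6 0 0 0 0" --pt "-0.3 3.6 0 0 0 0" --pt "-0.3 3.6 0 0 0 0" --pt "-0.3 3.6 0 0 0 0"

```text
t: 36.98
tcp_pos: [471.9, -41.8, 228.3]
ee_rot: [0.109, 0.994, 0.0, -0.0]
wrist_force: [1.4, -0.6, 0.5]
finger_gap: 23.5
grip_force: 12.0
```

jog_arm --pt "-0.3 3.6 0 0 0 0" --pt "-0.3 3.6 0 0 0 0" --pt "-0.3 3.6 0 0 0 0" --pt "-0.3 3.6 0 0 0 0" --pt "-0.3 3.6 0 0 0 0" --pt "-0.3 3.6 0 0 0 0" --pt "-0.3 3.6 0 0 0 0" --pt "-0.3 3.6 0 0 0 0"

```text
t: 37.65
tcp_pos: [557.9, 234.1, 228.0]
ee_rot: [0.109, 0.994, -0.0, -0.0]
wrist_force: [0.8, -1.4, 0.3]
finger_gap: 23.8
grip_force: 12.0
```

jog_arm --pt "-0.3 3.6 0 0 0 0" --pt "-0.3 3.6 0 0 0 0" --pt "-0.26 3.36 0 0 0 0" --pt "0 0 0 0 0 0" --pt "0 0 0 0 0 0" --pt "0 0 0 0 0 0"

```text
t: 38.15
tcp_pos: [588.8, 333.0, 227.7]
ee_rot: [0.109, 0.994, -0.001, -0.001]
wrist_force: [1.1, 0.3, -0.7]
finger_gap: 23.7
grip_force: 12.0
```

Run:
```python
from h import *
go([589.5,333.3,75],1.352)
im,cp=grab("wrist","w11")
```

```text
shift cm [-0.09  0.07 15.27] turn [-0.002 -0.001  0.   ] now [588.8 333.  227.7] phi 1.352 j6 -1.00 t 38.1
```

jog_arm --pt "0 0.07 3 0 0 0" --pt "0 0 4 0 0 0" --pt "0 0 4 0 0 0" --pt "0 0 2.5 0 0 0" --pt "0 0 1 0 0 0" --pt "0 0 0.5 0 0 0" --pt "0 0 0 0 0 0" --pt "0 0 0 0 0 0"

```text
t: 38.87
tcp_pos: [590.9, 334.2, 81.0]
ee_rot: [0.11, 0.994, 0.001, 0.002]
wrist_force: [0.0, 0.4, 0.7]
finger_gap: 23.7
grip_force: 12.0
```

jog_arm --pt "0 0 0.15 0 0 0" --pt "0 0 0.1 0 0 0" --pt "0 0 0 0 0 0" --pt "0 0 0 0 0 0"

```text
t: 39.2
tcp_pos: [589.8, 334.5, 77.1]
ee_rot: [0.109, 0.994, 0.0, 0.001]
wrist_force: [-0.3, 0.2, 0.0]
finger_gap: 23.7
grip_force: 12.0
```

jog_arm --pt "0 0 0.2 0 0 0" --pt "0 0 0.1 0 0 0" --pt "0 0 0 0 0 0" --pt "0 0 0 0 0 0"

```text
t: 39.53
tcp_pos: [589.6, 334.4, 73.7]
ee_rot: [0.109, 0.994, 0.0, 0.0]
wrist_force: [-0.4, 0.6, 3.8]
finger_gap: 23.5
grip_force: 12.0
```

jog_arm --pt "0 0 0.1 0 0 0" --pt "0 0 0 0 0 0" --pt "0 0 0 0 0 0"

```text
t: 39.78
tcp_pos: [589.6, 334.5, 73.7]
ee_rot: [0.109, 0.994, 0.0, 0.0]
wrist_force: [-2.5, -1.1, 9.4]
finger_gap: 23.4
grip_force: 12.0
```

On the floor (contact at 73.7). I'll release, retreat and check numerically.

jog_arm --pt "0 0 -0.08 0 0 0" --pt "0 0 0 0 0 0" --pt "0 0 0 0 0 0" --pt "0 0 0 0 0 0" --pt "0 0 -1 0 0 0" --pt "0 0 -3 0 0 0" --pt "0 0 -4 0 0 0" --pt "0 0 -4 0 0 0" --grip 0.03

```text
t: 40.45
tcp_pos: [588.6, 333.9, 193.7]
ee_rot: [0.109, 0.994, -0.001, -0.001]
wrist_force: [0.6, 0.1, 0.9]
finger_gap: 45.1
grip_force: 0.0
```

jog_arm --pt "0 0 -4 0 0 0" --pt "0 0 -4 0 0 0" --pt "3 0 -2 0 0 0" --pt "3 0 0 0 0 0" --pt "3 0 0 0 0 0" --pt "3 0 0 0 0 0" --pt "0 0 0 0 0 0" --pt "0 0 0 0 0 0"

```text
t: 41.12
tcp_pos: [471.1, 360.9, 294.5]
ee_rot: [0.108, 0.994, 0.0, 0.001]
wrist_force: [1.1, 1.4, 0.6]
finger_gap: 45.3
grip_force: 0.0
```

Run:
```python
from h import *
im,cp=grab("wrist","w12"); print(pose()[1])
hsv=cv2.cvtColor(im,cv2.COLOR_RGB2HSV); 
Rm=cv2.Rodrigues(cp["rvec"])[0]
def pr(P): q=cp["K"]@(Rm@np.array(P)+cp["tvec"]); return (q[:2]/q[2]).round(1)
c0=np.array([612.6,328.1]);ex=np.array([-.976,.217]);ey=np.array([-.217,-.976])
c=np.array([611,328.5])
print("caps predicted",pr([589.6,334.4,112]),pr([642.5,319.3,112]))
for a,b in ((90,77),(90,-77),(-90,-77),(-90,77)): print("upper corner",(a,b),pr([*(c+a*ex+b*ey),130]),"lower",pr([*(c0-a*ex-b*ey),72]))
# cap blobs near prediction, amber fraction
m=((hsv[...,1]>100)&(hsv[...,0]<20)&(hsv[...,2]>60))
for b in blobs(m,[0,0,512,384],6,6): print("amber",cv2.boundingRect(b),cv2.contourArea(b))
```

```text
[472.28883307 360.53683356 294.03331895]
caps predicted [252.8 252.8] [250.6 284.6]
upper corner (90, 77) [193.8 214.7] lower [296.5 298.8]
upper corner (90, -77) [310.1 214.8] lower [207.7 298.7]
upper corner (-90, -77) [302.4 323.9] lower [201.8 201. ]
upper corner (-90, 77) [201.5 323.9] lower [302.4 201.1]
amber (0, 181, 17, 29) 298.5
amber (246, 271, 12, 9) 53.0
amber (248, 238, 12, 9) 50.0
```

Run:
```python
from h import *
im,cp=load("w12"); V=im.max(2).astype(int)
print("row218 L",V[218,184:206].tolist()); print("row218 R",V[218,298:320].tolist())
print("rows at u=215",V[192:224,215].tolist()); print("rows at u=290",V[192:224,290].tolist())
```

```text
row218 L [165, 165, 164, 165, 165, 164, 165, 165, 165, 165, 165, 170, 178, 188, 202, 215, 219, 200, 169, 165, 176, 180]
row218 R [181, 181, 181, 175, 163, 160, 171, 178, 180, 180, 179, 170, 157, 157, 163, 165, 165, 165, 165, 165, 164, 164]
rows at u=215 [104, 102, 102, 101, 102, 106, 118, 131, 147, 169, 180, 181, 180, 177, 170, 164, 147, 129, 120, 123, 127, 130, 140, 157, 174, 180, 180, 180, 176, 161, 139, 136]
rows at u=290 [102, 102, 102, 102, 101, 105, 116, 128, 145, 169, 180, 181, 180, 177, 170, 160, 140, 124, 120, 123, 132, 144, 181, 231, 242, 223, 188, 178, 173, 161, 155, 155]
```

Measured rim edges (left 194.5, right 310, back edge 214.5 at both ends; lower front edge 200.5) match the level, half-turned, centred prediction within about 1 px. Both vials show the same upright signature. Handing in.

```bash
python3 -c "
from station import workorder
print(workorder.job_done())"
```

```text
the job is handed in; nothing more can be done
None
```

I handed the job in at about 41 s of the 141 s allowed: the loose pot is in the pot bin, the mailer is flat in the +y bay, and the empty bin sits half-turned on the pot bin with both vials standing in it. My final camera measurements agreed with this, but the judge gave no verdict.

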